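# Clamp the paint jar and unscrew its cap

## Task

Open the teal paint jar that stands in the bench clamp: first swing the clamp's red-handled lever round until it is fully closed so that the jar is braced, then unscrew the white cap counter-clockwise just until its threads let go and raise it straight up off the jar. Finish while still holding the cap in the gripper, level and centred a finger's breadth or two above the jar's mouth, with the jar still upright and clamped and not turned, and leave the other things on the bench alone.

Things in the scene. Friction and masses are not known exactly. Their poses are not given: they have to be found in the camera images.
- clamp: The jar clamp screwed to the bench: brown wooden base plate 140 x 190 mm, 10 mm thick, with a pale wooden V-block 50 mm high (fixed jaw, on its +y side) and a steel cam lever (on its -y side). Origin: under the plate, on the bench, on the axis of a jar seated in the V. Its z is up; its +y points from the moving jaw to the V. The plate reaches from y = -117 to +73 mm and x = -70 to +70 mm.
- lever (a joint): Cam lever of the clamp, turning about a vertical pivot: 0 = fully open, 1.45 rad = fully closed, against its stop. It grows counter-clockwise seen from above, and stays where it is left (friction 0.35 N m). Closing it slides the rubber-padded jaw 14 mm towards the V; from about 0.95 rad the sprung pad presses the jar (about 17 N at the stop). Starts open, between 0 and 0.25 rad.
- lever_pin (a point): Centre of the lever's upright red handle pin, 18 mm diameter, 42 mm tall (from 53 to 95 mm above the bench), point at 74 mm above the bench. It swings on a circle of 85 mm about lever_pivot; 5 to 8 N pushed sideways at the pin moves it.
- lever_pivot (a point): Fixed point on the lever's vertical pivot axis, 74 mm above the bench; 88 mm from the clamp origin along the clamp's -y.
- jar_mouth (a point): Centre of the top of the neck (rim) of the teal paint jar that stands loose in the clamp, 98 mm above the jar's foot, 108 mm above the bench; axes turn with the jar, z is its axis. The jar is 68 mm in diameter, shoulders at 67 mm, neck 42 mm in diameter; 0.25 to 0.45 kg. It starts up to 5 mm off the V, turned any way; closing the clamp pushes it home, which moves jar and cap by a few mm.
- jar_mark (a point): Yellow mark on the side of the jar, 58 mm above its foot, 34 mm from its axis along jar_mouth's +x.
- cap_center (a point): Centre (half-way up) of the ribbed white plastic cap on the teal jar: 60 mm diameter, 25 mm tall, 28 to 46 g, yellow bar on top along its +x, z up. Screwed on tight, its underside is 77 mm above the jar's foot and its top 112 mm above the bench; this point is then 8.5 mm below jar_mouth. The skirt overlaps the neck by 21 mm, so it must rise 21 mm to clear the rim.
- thread (a joint): How far the cap has been unscrewed relative to the jar: 0 = tight, growing counter-clockwise seen from above. Three short threads hold the cap down until about 1.1 rad; from 1.1 rad to the stop at 1.45 rad the cap is free to lift straight up (1.3 rad is a good value). Turning takes 0.3 N m throughout; the cap stays where it is left and does not rise by itself. Keeps its last value once the cap is off.
- jar_ochre: Closed ochre paint jar with black cap, 68 mm diameter, 102 mm tall; leave alone. Origin under its foot.
- jar_plum: Closed plum paint jar with orange cap, 68 mm diameter, 102 mm tall; leave alone. Origin under its foot.
- spare_lid: Loose blue lid, 68 mm diameter, 16 mm high, lying on the bench; leave alone. Origin under it.
- tape: Yellow tape roll, 96 mm diameter, 24 mm high; leave alone. Origin under it.
- sander: Cork sanding block 110 x 70 mm, 42 mm high; leave alone. Origin under it.
- brush_pot: Steel pot with brushes, 80 mm diameter, 205 mm high over all; leave alone. Origin under it.
- scraper: Small spatula 200 mm long lying beyond the clamp; leave alone. Origin under its middle.
Things that resemble listed ones, but are neither listed nor needed, are in the scene too. Of the things shaped like the part that bears cap_center, the white one is meant.

How it is judged:
By the outcome, as a careful person would: the job done as asked, in the order asked, and still so for the second after the job is handed in, while the arm keeps its last pose, push and grip.
It also fails if it takes over 51 s, if anything falls off the work surface, if the arm or the gripper's body presses on something with over 40 N, if the wrist force passes 120 N, or if a joint passes its speed limit or range.

## Robot

A 7-joint arm with a two-finger parallel gripper is mounted at the origin on the work surface. World frame = base frame: x ahead of the robot, y to its left, z up, the work surface at z = 0. Lengths are in m, angles in degrees, forces in N, time in s.
With the tool pointing down it reaches from about 0.425 to 0.875 m from the base axis. Payload 4.7 kg.
Tool frame: the origin (TCP) lies on the centre line of the jaws, within the pads' length; the fingertips stand 11 mm ahead of it and the grasp point (between the pads) lies 8 mm behind it; z points along the fingers, y is the direction in which the jaws open and shut (so a half turn about z gives the same grasp; the last joint's range is limited). The gripper opens to 87 mm and grips with 3 to 60 N. Pads are 19 mm wide; open, the fingers measure 117 mm over their backs; the gripper's body (75 mm by 190 mm) begins 51 mm behind the grasp point.
Start: joints at [-68.348, 18.392, -4.016, 83.108, 1.295, 78.541, -3.26], TCP at [0.231, 0.607, 0.234] pointing down, gripper open.
Joint ranges: [-163.93, 163.93], [-17.29, 119.83], [-79.2, 71.16], [3.27, 140.29], [-89.18, 269.18], [5.43, 117.66], [-154.24, 154.24]. Speed limits (degrees/s): [147.25, 147.25, 180, 180, 180, 180, 180].

## Interface

Orientations are given as [roll, pitch, yaw] about the fixed x, y, z axes, in that order (R = Rz(yaw) Ry(pitch) Rx(roll)).
In Python, from cell import env gives the robot as it stands.
- The arm moves only by the tool servo_tool, never from a script. Its argument "moves" is text: rows parted by semicolons, each of 7 numbers parted by spaces: the shift along the tool's x, y, z as a fraction of full scale, then the turn, a rotation vector about the tool's x, y, z as a fraction of full scale, then the gripper's target within -1 to 1 (shut at 1, half-way at 0, fully open at -1). A call has 1 to 20 rows; each row shifts and turns the pose as measured when the row begins, along the tool's axes as they then stand; what a row does not reach is not made up. Full scale, the value 1, is 1000 mm for a shift and 0.5 rad for a turn. A row lasts 1/12 s, in which the tool goes at most 41.7 mm and 7.16 degrees, less where a joint would pass 70% of its speed; a pose out of reach is approached as far as the arm can. A call with a number of a shift or a turn outside -1 to 1 is refused whole. A call with a gripper value outside its range is refused whole. The fingers move at their own pace and stop on an object; "squeeze" is the grip in N (left out, the last holds). Time passes only in rows, so rows that do not move let the fingers close. It gives the time, the measured TCP pose, the force and the opening at its end, in the units of the state.
- env.get_obs(): the state, without advancing time (a new reading comes with each control period).
- env.read_camera(name): name is "side" or "top"; returns a dict with "img" (480x640x3 uint8, red, green, blue), "range_z" (480x640 float32, m along the optical axis (not along the pixel's ray), 0 where there is no reading), "mtx" (3x3 intrinsics, pixels), "T" (4x4, takes a point from camera to world coordinates). Camera axes: x right, y up, looking along -z (the intrinsics and any distortion apply to the point x, -y, -z); pixel columns grow to the right and rows downward; lengths in m; the calibration is good to about 2 mm. A picture is of the moment at which its call begins.
- env.sign_off(): hands the job in, once; it reports no verdict.
The state is a dict: "time_s": time; "qpos": joint angles; "joint_velocities": joint speeds; "effort": joint torques, N m; "tool_pos": TCP position; "tool_rot": TCP orientation; "force": force on the tool from outside, world axes, zero at the start; "wrist_torque": the same for the moment, N m; "grip_width": finger opening in m.
Only numpy, scipy, OpenCV 4.12 (cv2) and the standard library are available. Lean on these libraries where they do the work, as an engineer would, in place of code of your own. Each camera call takes 0.05 s, during which the arm holds its last target.

## Working session

There is one attempt and no reset: what is moved stays moved. The work goes in short steps, Python scripts to look and compute and a tool call to move; the robot and the scene stay as the last step left them, time stands still between calls to the robot, and variables do not carry over. Pictures are saved under pics/ and viewed, and the job is handed in when it is done.

Besides the shell and the picture viewer there is one more tool, called after "Request:" as name(argument=value, ...) on one line, values as JSON. servo_tool: Moves the arm, as the interface text tells. Its arguments: {"type":"object","properties":{"moves":{"type":"string"},"squeeze":{"type":"number"}},"required":["moves"]}

```bash
mkdir -p pics; ls; cat > h.py <<'E'
import numpy as np, cv2
from cell import env
from scipy.spatial.transform import Rotation as R
def snap(n,tag):
    d=env.read_camera(n); cv2.imwrite(f'pics/{tag}.png',d['img'][:,:,::-1]); np.savez(f'pics/{tag}.npz',**d); return d
def crop(tag,u0,v0,w,h,s,out):
    im=cv2.imread(f'pics/{tag}.png')[v0:v0+h,u0:u0+w]; cv2.imwrite(f'pics/{out}.png',cv2.resize(im,None,fx=s,fy=s,interpolation=cv2.INTER_CUBIC))
def ray(d,u,v):
    K=d['mtx'];T=d['T']
    p=np.array([(u-K[0,2])/K[0,0],-(v-K[1,2])/K[1,1],-1.]); return T[:3,3],T[:3,:3]@p
def atz(d,u,v,z):
    o,r=ray(d,u,v); return o+r*(z-o[2])/r[2]
def pt(d,u,v):
    o,r=ray(d,u,v); return o+r*d['range_z'][int(v),int(u)]
def proj(d,p):
    T=d['T'];q=T[:3,:3].T@(np.array(p)-T[:3,3]);K=d['mtx']; return K[0,0]*q[0]/-q[2]+K[0,2], K[1,1]*-q[1]/-q[2]+K[1,2]
E
python3 - <<'E'
from h import *
for n in('side','top'):
    d=snap(n,n+'0'); print(n,[k for k in d],d['mtx'].tolist(),d['T'].round(4).tolist())
print(env.get_obs())
E
```

```text
pics
side ['img', 'range_z', 'mtx', 'T'] [[512.4506777277896, 0.0, 320.81399598493454], [0.0, 512.4506777277896, 246.00430395548983], [0.0, 0.0, 1.0]] [[0.87, 0.3757, -0.3192, 0.2253], [-0.4929, 0.6734, -0.551, -0.6424], [0.008, 0.6367, 0.771, 1.0283], [0.0, 0.0, 0.0, 1.0]]
top ['img', 'range_z', 'mtx', 'T'] [[463.06239202741324, 0.0, 323.2318708255355], [0.0, 463.06239202741324, 238.90385438003753], [0.0, 0.0, 1.0]] [[-0.01, 0.9804, -0.1967, 0.3405], [-0.9999, -0.0122, -0.0097, 0.015], [-0.0119, 0.1966, 0.9804, 1.2917], [0.0, 0.0, 0.0, 1.0]]
{'time_s': 0.1, 'qpos': array([-68.34751696,  18.43505192,  -4.01557077,  83.16714739,
         1.29492566,  78.54090338,  -3.26087144]), 'joint_velocities': array([-0.01668427, -0.01856216,  0.03431674, -0.09277928,  0.01176785,
        0.00166597,  0.01803838]), 'effort': array([-4.25312282e-04, -4.92568731e+01, -4.05983124e-01, -3.13400316e+01,
       -6.40881015e-02,  3.94188822e-02,  7.35150070e-05]), 'tool_pos': array([0.2311694 , 0.60699987, 0.23257486]), 'tool_rot': array([-1.79902124e+02,  5.33709260e-03,  1.59156250e+02]), 'force': array([-0.30214595,  0.65715843, -1.21613239]), 'wrist_torque': array([-0.01740101,  0.03203736, -0.00268857]), 'grip_width': 0.08668394115598657}
```

View pics/side0.png

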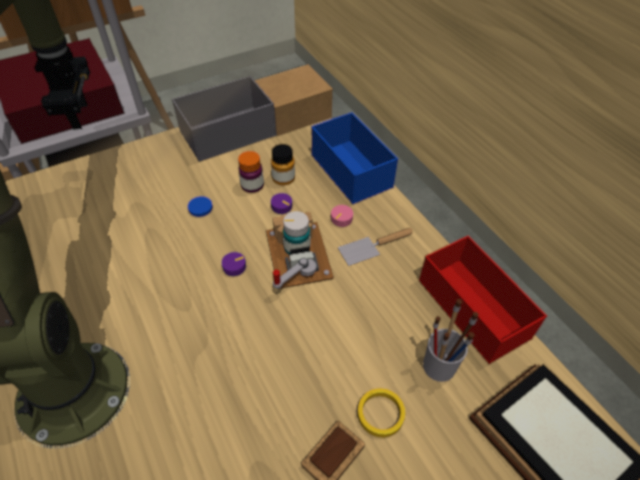

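View pics/top0.png

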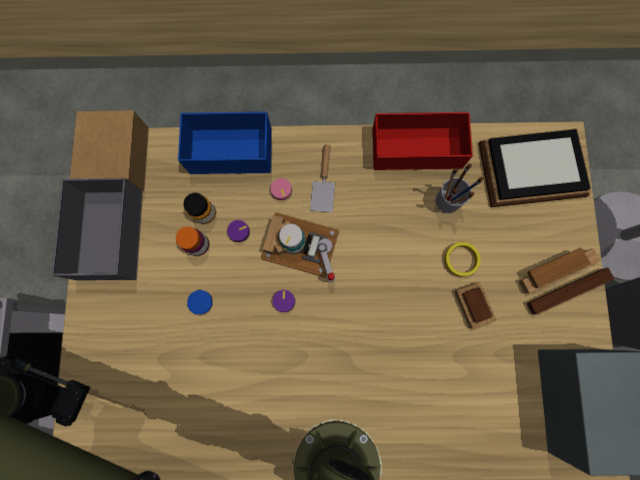

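```bash
python3 - <<'E'
from h import *
crop('side0',225,170,130,130,6,'c1'); crop('top0',220,170,150,120,5,'c2')
E
```

```text
(no output)
```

View pics/c1.png

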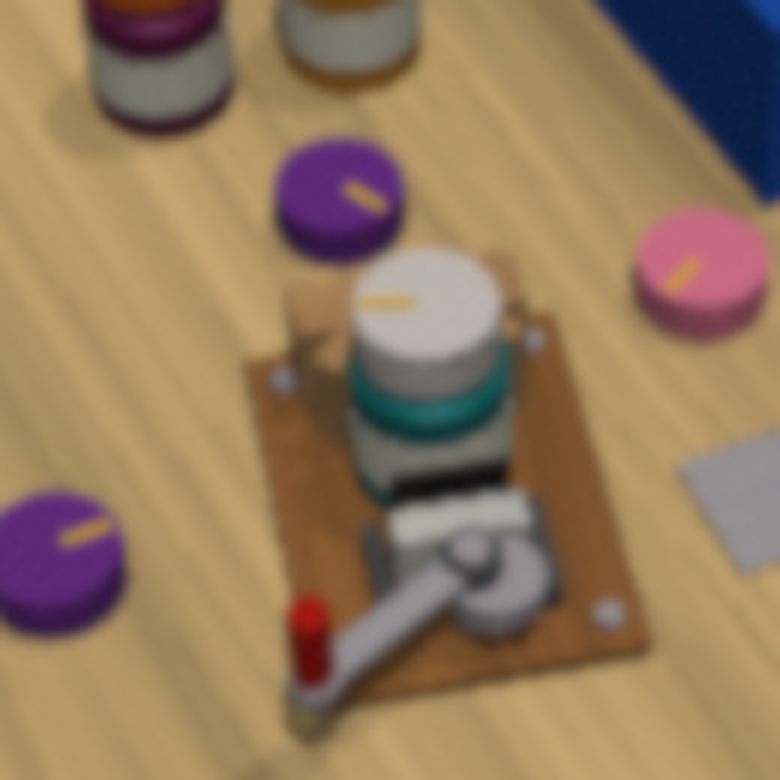

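View pics/c2.png

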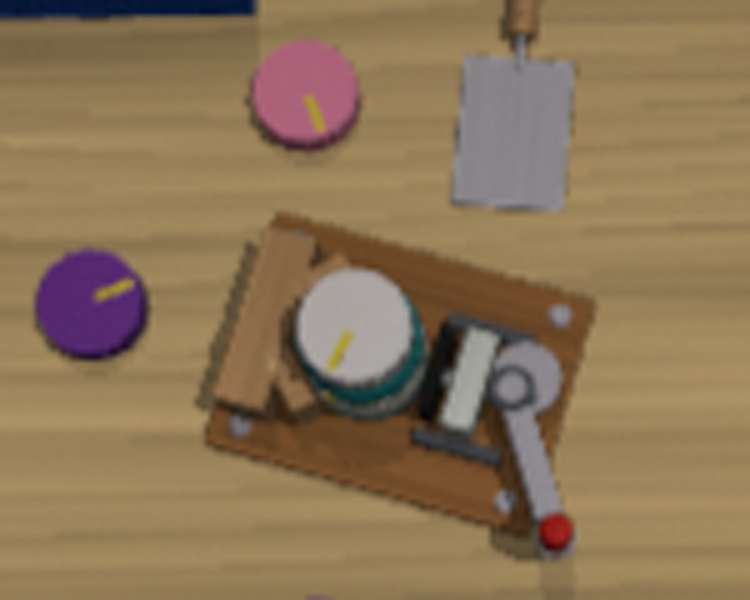

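```bash
cat >> h.py <<'E'
def ld(tag): return dict(np.load(f'pics/{tag}.npz'))
E
python3 - <<'E'
from h import *
t=ld('top0'); s=ld('side0')
c=lambda u,v:(u/5+220-.4,v/5+170-.4)
e=lambda u,v:(u/6+225-.4,v/6+170-.4)
def tri(a,b):
    o1,r1=ray(t,*a);o2,r2=ray(s,*b)
    A=np.stack([r1,-r2],1);x=np.linalg.lstsq(A,o2-o1,rcond=None)[0]
    p,q=o1+r1*x[0],o2+r2*x[1];return (p+q)/2,np.linalg.norm(p-q)
print('cap',atz(t,*c(354,325),.112),atz(s,*e(428,304),.112),tri(c(354,325),e(428,304)))
print('pin',atz(t,*c(556,530),.095),atz(s,*e(311,610),.095),tri(c(556,530),e(311,610)))
print('boss',[atz(t,*c(514,384),z) for z in(.055,.074)],tri(c(514,384),e(472,550)))
P=[(280,215),(595,298),(207,445)]
q=[atz(t,*c(*p),.01) for p in P];print(q, np.linalg.norm(q[1]-q[0]),np.linalg.norm(q[2]-q[0]))
d=q[0]-q[1];yaw=np.degrees(np.arctan2(d[1],d[0]));print('clamp +y dir',yaw)
d=q[2]-q[0];print('x dir via other edge',np.degrees(np.arctan2(d[1],d[0])))
y=np.array([np.cos(np.radians(yaw)),np.sin(np.radians(yaw)),0])
cen=(q[1]+q[2])/2; print('origin',cen+y*.022,'pivot',cen+y*(.022-.088))
b=[atz(t,*c(*p),.112) for p in((347,332),(333,367))];print('bar',np.degrees(np.arctan2(*(b[1]-b[0])[[1,0]])))
for n,a in(('cap',c(354,325)),('pin',c(556,530))): print(n,pt(t,*a))
E
```

```text
cap [0.58975154 0.11213423 0.112     ] [0.5919014 0.1119187 0.112    ] (array([0.59075805, 0.11188119, 0.11216498]), np.float64(0.002101081332357371))
pin [0.4833255  0.00820885 0.095     ] [0.48718115 0.00891918 0.095     ] (array([0.48485023, 0.00782203, 0.09693162]), np.float64(0.003574866135923206))
boss [array([0.5679571 , 0.02973142, 0.055     ]), array([0.56446285, 0.02950516, 0.074     ])] (array([0.56701349, 0.02975648, 0.05857719]), np.float64(0.0005783811477167832))
[array([0.67612051, 0.16313938, 0.01      ]), array([ 0.62522414, -0.01612554,  0.01      ]), array([0.54356509, 0.20277042, 0.01      ])] 0.1863500818223346 0.13835303057451376
clamp +y dir 74.14984944023978
x dir via other edge 163.35453769471823
origin [0.5904033  0.11448598 0.01      ] pivot [0.56636854 0.0298318  0.01      ]
bar 158.7238106311948
cap [0.58980854 0.11215644 0.1117302 ]
pin [0.48325785 0.00821207 0.09556691]
```

Request:
servo_tool(moves="-0.025 -0.026 0 0 0 0 -1;-0.025 -0.026 0 0 0 0 -1;-0.025 -0.026 0 0 0 0 -1;-0.025 -0.026 0 0 0 0 -1;-0.025 -0.026 0 0 0 0 -1;-0.025 -0.026 0 0 0 0 -1;-0.025 -0.026 0 0 0 0 -1;-0.025 -0.026 0 0 0 0 -1;-0.025 -0.026 0 0 0 0 -1;-0.025 -0.026 0 0 0 0 -1;-0.025 -0.026 0 0 0 0 -1;-0.025 -0.026 0 0 0 0 -1;-0.025 -0.026 0 0 0 0 -1;-0.025 -0.026 0 0 0 0 -1;-0.025 -0.026 0 0 0 0 -1", squeeze=15)

```text
time_s: 1.35
tool_pos: [0.4444, 0.0928, 0.2238]
tool_rot: [-179.5, -0.5, 160.2]
force: [0.9, 0.9, 0.1]
grip_width: 0.087
```

Request:
servo_tool(moves="0 0 0 0 0 0.25 -1;0 0 0 0 0 0.25 -1;0 0 0 0 0 0.25 -1;0 0 0 0 0 0.25 -1;0 0 0 0 0 0.25 -1;0 0 0 0 0 0.25 -1;0 0 0 0 0 0.25 -1;0 0 0 0 0 0.25 -1;0 0 0 0 0 0.25 -1;0 0 0 0 0 0.25 -1;0 0 0 0 0 0.25 -1;0 0 0 0 0 0.25 -1;0 0 0 0 0 0.25 -1;0 0 0 0 0 0.25 -1;0 0 0 0 0 0.25 -1;0 0 0 0 0 0.25 -1;0 0 0 0 0 0.25 -1;0 0 0 0 0 0.25 -1;0 0 0 0 0 0.25 -1;0 0 0 0 0 0.25 -1")

```text
time_s: 3.02
tool_pos: [0.4414, 0.0781, 0.2168]
tool_rot: [179.8, 1.5, 16.6]
force: [0.2, 0.9, -0.8]
grip_width: 0.087
```

```bash
cat >> h.py <<'E'
def to(x,y,z,yaw):
    o=env.get_obs(); Rt=R.from_euler('xyz',o['tool_rot'],degrees=True)
    d=Rt.inv().apply(np.array([x,y,z])-o['tool_pos']); w=(Rt.inv()*R.from_euler('xyz',[180,0,yaw],degrees=True)).as_rotvec()
    print('t',o['time_s'],'pos',o['tool_pos'].round(4),'rot',o['tool_rot'].round(2),'F',o['force'].round(1),'M',o['wrist_torque'].round(2),'q7',o['qpos'][6].round(1),'w',round(o['grip_width'],4))
    print('shift(scale)',d.round(4),'turn(scale)',(w/.5).round(4))
E
python3 -c "
from h import *
to(.4845,.008,.2,15);to(.4845,.008,.072,15)"
```

```text
t 3.0167 pos [0.4414 0.0781 0.2168] rot [179.79   1.48  16.61] F [ 0.2  0.9 -0.8] M [-0.09  0.13 -0.05] q7 -88.5 w 0.087
shift(scale) [0.0217 0.0794 0.0166] turn(scale) [0.0081 0.0515 0.0562]
t 3.0167 pos [0.4414 0.0781 0.2168] rot [179.79   1.48  16.61] F [ 0.2  0.9 -0.8] M [-0.09  0.13 -0.05] q7 -88.5 w 0.087
shift(scale) [0.025  0.0789 0.1445] turn(scale) [0.0081 0.0515 0.0562]
```

Request:
servo_tool(moves="0.006 0.020 0 0.002 0.013 0.014 -1;0.006 0.020 0 0.002 0.013 0.014 -1;0.006 0.020 0 0.002 0.013 0.014 -1;0.005 0.020 0.004 0.002 0.013 0.014 -1;0 0 0.02 0 0 0 -1;0 0 0.02 0 0 0 -1;0 0 0.01 0 0 0 -1;0 0 0 0 0 0 -1")

```text
time_s: 3.68
tool_pos: [0.4858, 0.0041, 0.1594]
tool_rot: [180.0, -0.0, 14.6]
force: [-0.5, 0.2, 0.2]
grip_width: 0.0869
```

```bash
python3 -c "
from h import *
to(.4845,.008,.072,15)"
```

```text
t 3.6833 pos [0.4858 0.0041 0.1594] rot [ 1.7999e+02 -2.0000e-02  1.4620e+01] F [-0.5  0.2  0.2] M [-0.12  0.19 -0.03] q7 -78.5 w 0.0869
shift(scale) [-0.0003 -0.0041  0.0874] turn(scale) [ 0.0003 -0.0006 -0.0131]
```

Request:
servo_tool(moves="0 -0.004 0.015 0 0 -0.013 -1;0 0 0.02 0 0 0 -1;0 0 0.02 0 0 0 -1;0 0 0.015 0 0 0 -1;0 0 0.008 0 0 0 -1;0 0 0 0 0 0 -1")

```text
time_s: 4.18
tool_pos: [0.4863, 0.0108, 0.0818]
tool_rot: [-180.0, -0.2, 15.2]
force: [-0.9, -0.0, -0.7]
grip_width: 0.0869
```

```bash
python3 -c "
from h import *
to(.4845,.008,.072,15)
snap('top','t1');snap('side','s1');crop('t1',270,200,120,100,6,'c3');crop('s1',225,190,130,120,6,'c4')"
```

```text
t 4.1833 pos [0.4863 0.0108 0.0818] rot [-179.95   -0.22   15.23] F [-0.9 -0.  -0.7] M [-0.08  0.19  0.01] q7 -76.5 w 0.0869
shift(scale) [-0.0025  0.0022  0.0098] turn(scale) [-0.0016 -0.0078  0.008 ]
```

View pics/c3.png

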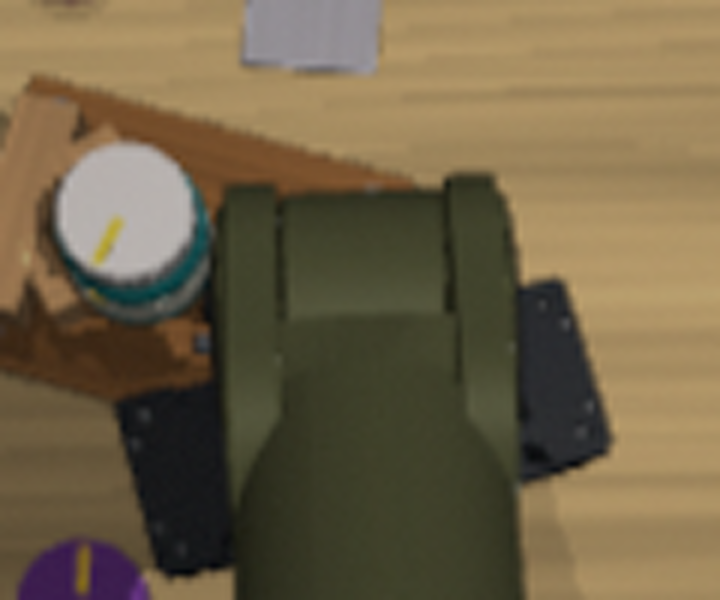

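View pics/c4.png

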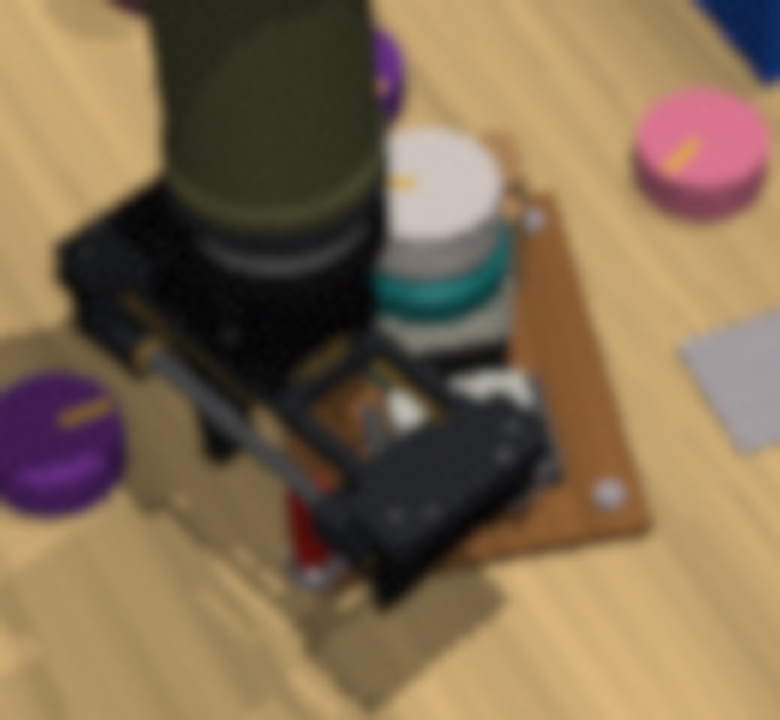

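Request:
servo_tool(moves="-0.002 0.002 0.008 0 -0.007 0.008 -1;0 0 0.001 0 0 0 0.3;0 0 -0.0005 0 0 0 0.5;0 0 -0.0005 0 0 0 0.8;0 0 -0.0005 0 0 0 1;0 0 -0.0005 0 0 0 1;0 0 -0.0005 0 0 0 1;0 0 0 0 0 0 1", squeeze=15)

```text
time_s: 4.95
tool_pos: [0.4897, 0.0085, 0.0811]
tool_rot: [-180.0, -0.6, 15.0]
force: [-0.2, -0.4, 0.3]
grip_width: 0.0485
```

```bash
python3 -c "
from h import *
to(.4845,.008,.072,15)"
```

```text
t 4.95 pos [0.4897 0.0085 0.0811] rot [-179.98   -0.64   14.96] F [-0.2 -0.4  0.3] M [-0.1   0.19 -0.03] q7 -76.3 w 0.0485
shift(scale) [-0.0052 -0.0009  0.009 ] turn(scale) [-0.0006 -0.0225 -0.0013]
```

Request:
servo_tool(moves="-0.005 -0.001 0.009 0 -0.02 0 0;0 0 0 0 0 0 0;0 0 0 0 0 0 0")

```text
time_s: 5.2
tool_pos: [0.4844, 0.0083, 0.0714]
tool_rot: [-180.0, -0.1, 15.0]
force: [0.2, 0.5, 0.9]
grip_width: 0.0439
```

```bash
python3 -c "
from h import *
to(.4845,.008,.072,15)"
```

```text
t 5.2 pos [0.4844 0.0083 0.0714] rot [-1.7998e+02 -5.0000e-02  1.4970e+01] F [0.2 0.5 0.9] M [-0.05  0.14 -0.07] q7 -76.2 w 0.0439
shift(scale) [ 0.0001  0.0003 -0.0006] turn(scale) [-0.0007 -0.0018 -0.0011]
```

Accurate. Close on the pin.

Request:
servo_tool(moves="0 0 0 0 0 0 1;0 0 0 0 0 0 1;0 0 0 0 0 0 1;0 0 0 0 0 0 1;0 0 0 0 0 0 1;0 0 0 0 0 0 1")

```text
time_s: 5.7
tool_pos: [0.4837, 0.0083, 0.0707]
tool_rot: [-180.0, 0.0, 15.0]
force: [-0.1, -0.3, -0.3]
grip_width: 0.0174
```

```bash
python3 -c "
from h import *
to(.4845,.008,.072,15)"
```

```text
t 5.7 pos [0.4837 0.0083 0.0707] rot [-1.7997e+02  4.0000e-02  1.4980e+01] F [-0.1 -0.3 -0.3] M [-0.05  0.17 -0.03] q7 -76.2 w 0.0174
shift(scale) [ 0.0007  0.0005 -0.0013] turn(scale) [-0.001   0.0014 -0.0008]
```

Request:
servo_tool(moves="0.0003 0.0074 0 0 0 -0.175 1;0.0003 0.0074 0 0 0 -0.175 1;0.0003 0.0074 0 0 0 -0.175 1;0.0003 0.0074 0 0 0 -0.175 1;0 0 0 0 0 0 1")

```text
time_s: 6.12
tool_pos: [0.495, -0.015, 0.0707]
tool_rot: [-179.6, -0.0, 36.0]
force: [2.6, -2.5, -2.1]
grip_width: 0.0175
```

```bash
cat >> h.py <<'E'
PV=np.array([.567,.0297])
def arc(step):
    o=env.get_obs();d=o['tool_pos'][:2]-PV;a=np.degrees(np.arctan2(d[1],d[0]))%360;print('pin ang',a,'r',np.hypot(*d))
    b=np.radians(a+step); to(PV[0]+.085*np.cos(b),PV[1]+.085*np.sin(b),.071,a+step-180)
E
python3 -c "
from h import *
arc(0);arc(10);arc(20)"
```

```text
pin ang 211.8343387774895 r 0.0848015538809678
t 6.1167 pos [ 0.495  -0.015   0.0707] rot [-179.58   -0.     36.  ] F [ 2.6 -2.5 -2.1] M [-0.74 -0.43  0.01] q7 -51.5 w 0.0175
shift(scale) [-0.0002 -0.     -0.0003] turn(scale) [-0.0147  0.0005  0.1455]
pin ang 211.8343387774895 r 0.0848015538809678
t 6.1167 pos [ 0.495  -0.015   0.0707] rot [-179.58   -0.     36.  ] F [ 2.6 -2.5 -2.1] M [-0.74 -0.43  0.01] q7 -51.5 w 0.0175
shift(scale) [ 0.      0.0148 -0.0004] turn(scale) [-0.0147 -0.0008 -0.2035]
pin ang 211.8343387774895 r 0.0848015538809678
t 6.1167 pos [ 0.495  -0.015   0.0707] rot [-179.58   -0.     36.  ] F [ 2.6 -2.5 -2.1] M [-0.74 -0.43  0.01] q7 -51.5 w 0.0175
shift(scale) [ 0.0028  0.0294 -0.0005] turn(scale) [-0.0146 -0.0021 -0.5526]
```

Request:
servo_tool(moves="0 0.0085 0 0 0 -0.12 1;0.0003 0.0085 0 0 0 -0.175 1;0.0003 0.0085 0 0 0 -0.175 1;0.0003 0.0085 0 0 0 -0.175 1;0.0003 0.0085 0 0 0 -0.175 1;0.0003 0.0085 0 0 0 -0.175 1;0 0 0 0 0 0 1")

```text
time_s: 6.7
tool_pos: [0.5269, -0.0439, 0.0707]
tool_rot: [-178.7, -0.1, 65.0]
force: [3.3, -0.6, -3.4]
grip_width: 0.0178
```

```bash
python3 -c "
from h import *
arc(0);arc(10);arc(20)"
```

```text
pin ang 241.41930233368186 r 0.08379585518377429
t 6.7 pos [ 0.5269 -0.0439  0.0707] rot [-1.7866e+02 -1.2000e-01  6.5030e+01] F [ 3.3 -0.6 -3.4] M [-0.45 -0.83  0.05] q7 -17.8 w 0.0178
shift(scale) [-0.0012 -0.0001 -0.0003] turn(scale) [-0.0468 -0.0028  0.126 ]
pin ang 241.41930233368186 r 0.08379585518377429
t 6.7 pos [ 0.5269 -0.0439  0.0707] rot [-1.7866e+02 -1.2000e-01  6.5030e+01] F [ 3.3 -0.6 -3.4] M [-0.45 -0.83  0.05] q7 -17.8 w 0.0178
shift(scale) [-0.0008  0.0147 -0.0006] turn(scale) [-0.0464 -0.0069 -0.223 ]
pin ang 241.41930233368186 r 0.08379585518377429
t 6.7 pos [ 0.5269 -0.0439  0.0707] rot [-1.7866e+02 -1.2000e-01  6.5030e+01] F [ 3.3 -0.6 -3.4] M [-0.45 -0.83  0.05] q7 -17.8 w 0.0178
shift(scale) [ 0.0021  0.0292 -0.001 ] turn(scale) [-0.0458 -0.011  -0.5721]
```

Request:
servo_tool(moves="-0.001 0.009 0 -0.03 0 -0.12 1;0 0.009 0 -0.01 0 -0.15 1;0 0.009 0 -0.01 0 -0.15 1;0 0.009 0 -0.01 0 -0.15 1;0 0 0 0 0 0 1")

```text
time_s: 7.12
tool_pos: [0.5525, -0.0527, 0.0706]
tool_rot: [-179.4, -0.3, 81.1]
force: [1.3, -1.9, 0.1]
grip_width: 0.0178
```

```bash
python3 -c "
from h import *
arc(0);arc(10)"
```

```text
pin ang 260.00348998787297 r 0.08366810263182195
t 7.1167 pos [ 0.5525 -0.0527  0.0706] rot [-179.41   -0.27   81.06] F [ 1.3 -1.9  0.1] M [-0.38 -0.33  0.09] q7 -1.1 w 0.0178
shift(scale) [-0.0013 -0.     -0.0004] turn(scale) [-0.0208 -0.0091  0.0368]
pin ang 260.00348998787297 r 0.08366810263182195
t 7.1167 pos [ 0.5525 -0.0527  0.0706] rot [-179.41   -0.27   81.06] F [ 1.3 -1.9  0.1] M [-0.38 -0.33  0.09] q7 -1.1 w 0.0178
shift(scale) [-0.0003  0.0148 -0.0005] turn(scale) [-0.0199 -0.0109 -0.3122]
```

Request:
servo_tool(moves="-0.0005 0.008 0 -0.01 0 -0.12 1;0 0.008 0 -0.01 0 -0.12 1;0 0 0 0 0 0 1")

```text
time_s: 7.37
tool_pos: [0.5607, -0.0537, 0.0705]
tool_rot: [-179.1, -0.4, 87.4]
force: [2.7, -0.6, -0.7]
grip_width: 0.0173
```

Request:
servo_tool(moves="0 0.008 0 0 0 -0.08 1;0 0 0 0 0 0 1")

```text
time_s: 7.53
tool_pos: [0.5603, -0.0534, 0.07]
tool_rot: [-178.1, -0.5, 89.2]
force: [4.6, -0.5, -1.6]
grip_width: 0.0175
```

```bash
python3 -c "
from h import *
arc(0);arc(10)"
```

```text
pin ang 265.4056146732351 r 0.08333536438055532
t 7.5333 pos [ 0.5603 -0.0534  0.07  ] rot [-178.08   -0.49   89.23] F [ 4.6 -0.5 -1.6] M [-0.22 -0.97 -0.06] q7 7.2 w 0.0175
shift(scale) [-0.0017 -0.0001 -0.001 ] turn(scale) [-0.0676 -0.0147  0.1338]
pin ang 265.4056146732351 r 0.08333536438055532
t 7.5333 pos [ 0.5603 -0.0534  0.07  ] rot [-178.08   -0.49   89.23] F [ 4.6 -0.5 -1.6] M [-0.22 -0.97 -0.06] q7 7.2 w 0.0175
shift(scale) [-0.0013  0.0147 -0.0015] turn(scale) [-0.0661 -0.0205 -0.2152]
```

Request:
servo_tool(moves="0 0.015 0 -0.05 0 0 1;0 0.02 0 0 0 0 1")

```text
time_s: 7.7
tool_pos: [0.5752, -0.0541, 0.0679]
tool_rot: [-177.1, -0.6, 88.6]
force: [-29.2, 1.4, 22.8]
grip_width: 0.0461
```

```bash
python3 -c "
from h import *
arc(0)"
```

```text
pin ang 275.611294639694 r 0.08416640794910255
t 7.7 pos [ 0.5752 -0.0541  0.0679] rot [-177.08   -0.62   88.59] F [-29.2   1.4  22.8] M [0.07 6.69 0.09] q7 7.1 w 0.0461
shift(scale) [-0.0008 -0.0001 -0.0031] turn(scale) [-0.1005 -0.0277 -0.2446]
```

Request:
servo_tool(moves="0 0.035 0 0 0 0 1")

```text
time_s: 7.78
tool_pos: [0.5961, -0.0547, 0.0656]
tool_rot: [-175.3, -0.7, 88.2]
force: [-58.6, -1.9, 27.4]
grip_width: 0.0869
```

```bash
python3 -c "
from h import *
arc(0)"
```

```text
pin ang 289.01464670752364 r 0.0893056271343759
t 7.7833 pos [ 0.5961 -0.0547  0.0656] rot [-175.33   -0.72   88.23] F [-58.6  -1.9  27.4] M [-0.11 16.75  0.31] q7 7.3 w 0.0869
shift(scale) [ 0.0041 -0.002  -0.0052] turn(scale) [-0.1565 -0.0545 -0.7242]
```

Request:
servo_tool(moves="0 -0.025 -0.003 0 0 0 -1;0 -0.005 -0.003 -0.04 0 0 -1;0 0 0 0 0 0 -1")

```text
time_s: 8.03
tool_pos: [0.5599, -0.0537, 0.063]
tool_rot: [-174.7, -0.4, 87.5]
force: [-0.3, -0.3, -0.7]
grip_width: 0.0871
```

```bash
python3 -c "
from h import *
arc(0);to(.56,-.054,.16,88)
snap('side','s2');crop('s2',225,170,130,130,6,'c5')"
```

```text
pin ang 265.1212134755781 r 0.08365714049768602
t 8.0333 pos [ 0.5599 -0.0537  0.063 ] rot [-174.75   -0.37   87.47] F [-0.3 -0.3 -0.7] M [-0.07 -0.09 -0.03] q7 5.9 w 0.0871
shift(scale) [-0.0013 -0.0008 -0.0079] turn(scale) [-0.1835 -0.009   0.0824]
t 8.0333 pos [ 0.5599 -0.0537  0.063 ] rot [-174.75   -0.37   87.47] F [-0.3 -0.3 -0.7] M [-0.07 -0.09 -0.03] q7 5.9 w 0.0871
shift(scale) [ 0.0003 -0.0087 -0.0966] turn(scale) [-0.1832 -0.0136 -0.018 ]
```

View pics/c5.png

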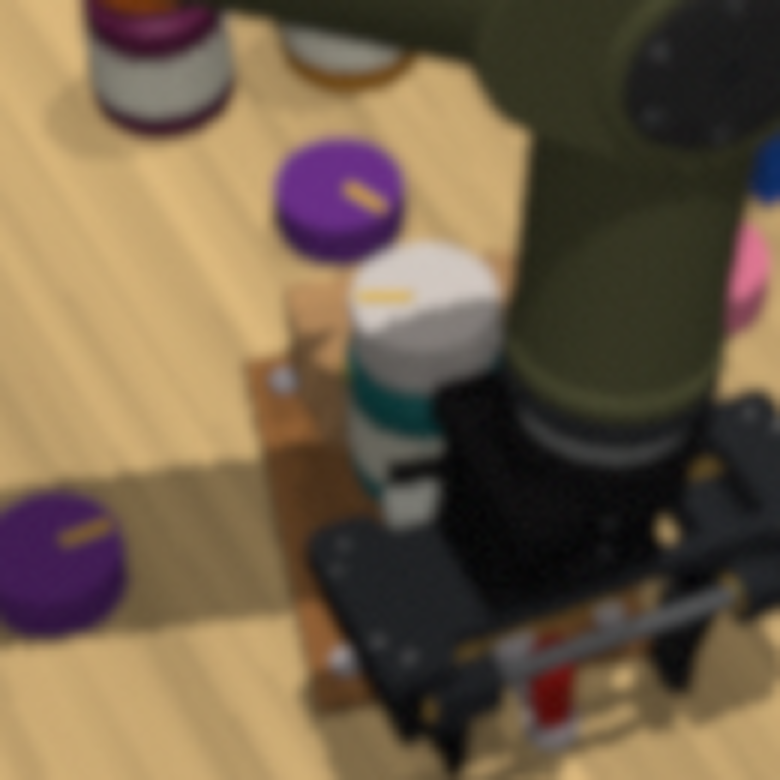

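Request:
servo_tool(moves="0 -0.001 -0.012 -0.06 0 0 -1;0 0 -0.02 -0.06 0 0 -1;0 0 -0.03 -0.05 0 0 -1;0 0 -0.03 0 0 0 -1;0 0 -0.03 0 0 0 -1;-0.02 -0.02 -0.02 0 0 0 -1;0 -0.03 0 0 0 0 -1;0 -0.03 0 0 0 0 -1;0 -0.03 0 0 0 0 -1;0 -0.03 0 0 0 0 -1;0 0 0 0 0 0 -1")

```text
time_s: 9.0
tool_pos: [0.4283, -0.0642, 0.2185]
tool_rot: [178.0, -0.6, 86.2]
force: [0.4, -0.3, -0.8]
grip_width: 0.087
```

```bash
python3 -c "
from h import *
to(.56,-.054,.16,88)
snap('side','s3');crop('s3',225,170,130,130,6,'c6');snap('top','t3');crop('t3',220,170,150,120,5,'c7')"
```

```text
t 9.0 pos [ 0.4283 -0.0642  0.2185] rot [178.    -0.61  86.25] F [ 0.4 -0.3 -0.8] M [-0.09  0.03  0.  ] q7 -1.2 w 0.087
shift(scale) [0.0182 0.1286 0.0632] turn(scale) [ 0.0701 -0.0202 -0.0615]
```

View pics/c6.png

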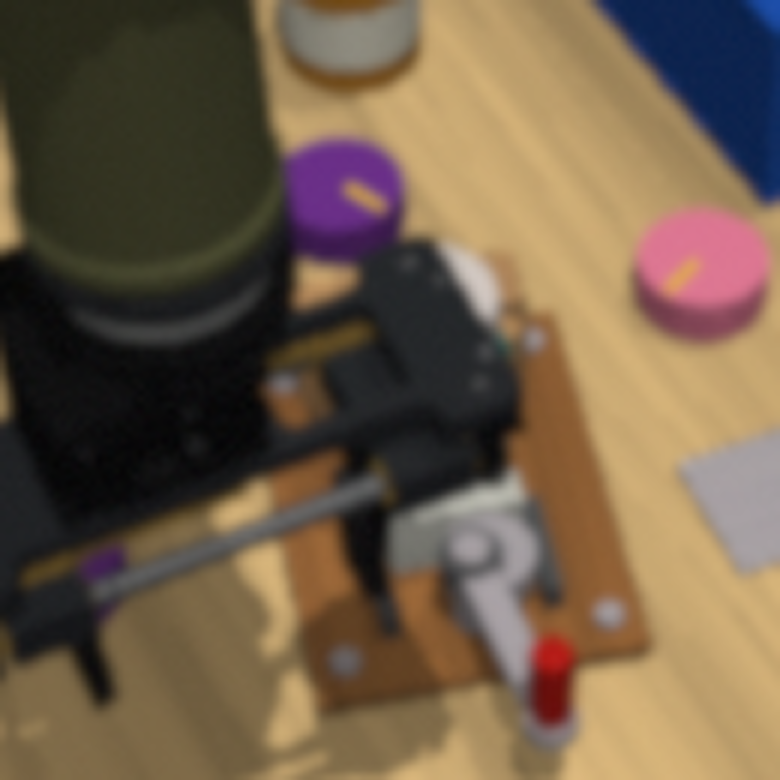

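View pics/c7.png

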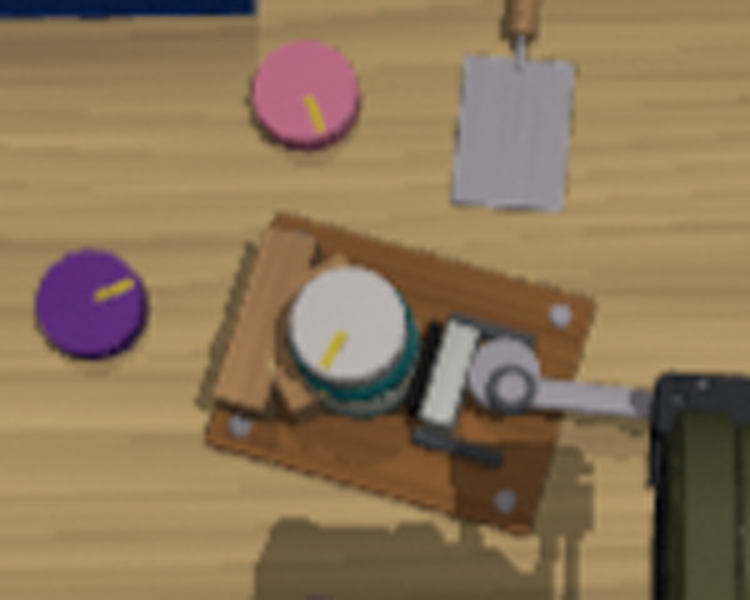

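```bash
python3 - <<'E'
from h import *
t=ld('t3'); s=ld('s3')
c=lambda u,v:(u/5+220-.4,v/5+170-.4)
e=lambda u,v:(u/6+225-.4,v/6+170-.4)
p=atz(s,*e(553,646),.095);print('pin',p, np.degrees(np.arctan2(*(p[:2]-PV)[::-1])),np.hypot(*(p[:2]-PV)))
# cap: segment white top in top camera
im=t['img'].astype(int); m=np.zeros(im.shape[:2],np.uint8)
sub=(im.min(2)>140)&(im.max(2)-im.min(2)<45)
m[215:260,270:310]=sub[215:260,270:310]
n,l,st,ce=cv2.connectedComponentsWithStats(m); i=1+st[1:,4].argmax(); print(st[i],ce[i])
cn=max(cv2.findContours((l==i).astype(np.uint8),0,1)[0],key=cv2.contourArea)
h=cv2.convexHull(cn); E=cv2.fitEllipse(h); print(E, atz(t,*E[0],.112), atz(t,*ce[i],.112))
print(atz(t,*c(349,323),.112))
b=[atz(t,*c(*p),.112) for p in((343,333),(327,366))];print('bar',np.degrees(np.arctan2(*(b[1]-b[0])[[1,0]])))
r=t['range_z'];P=np.array([pt(t,u,v) for v in range(218,256) for u in range(272,308) if r[v,u]>0]);Q=P[(P[:,2]>.108)&(P[:,2]<.118)];print(len(Q),Q.mean(0),(Q.min(0)+Q.max(0))/2,np.ptp(Q,axis=0))
s0=ld('s2'); print('side cap',atz(s0,*e(426,298),.112))
E
```

```text
pin [ 0.55881067 -0.050359    0.095     ] -95.84053845835032 0.08047675371852903
[279 224  22  21 355] [289.47042254 233.76338028]
((289.25439453125, 234.17306518554688), (21.644651412963867, 21.875839233398438), 131.6918487548828) [0.59092618 0.11512701 0.112     ] [0.59201068 0.11456818 0.112     ]
[0.59084965 0.11474687 0.112     ]
bar 154.67800918284345
404 [0.59134779 0.11471467 0.11271065] [0.59132463 0.11583389 0.11300642] [0.05977582 0.05775631 0.00948847]
side cap [0.59272332 0.11521205 0.112     ]
```

```bash
python3 -c "
from h import *
to(.591,.1147,.18,70)"
```

```text
t 9.1 pos [ 0.4324 -0.0642  0.2194] rot [177.77  -0.58  86.31] F [-0.  -0.7  0.9] M [-0.14  0.05  0.04] q7 -1.1 w 0.087
shift(scale) [0.1883 0.145  0.0469] turn(scale) [ 0.0744 -0.031   0.569 ]
```

Request:
servo_tool(moves="0.024 0.018 0.004 0.02 -0.01 0;0 0 0 0 0 0")

```text
invalid input
```

Request:
servo_tool(moves="0.024 0.018 0.004 0.02 -0.01 0 -1;0.024 0.018 0.004 0.02 -0.01 0 -1;0.024 0.018 0.004 0.02 -0.01 0 -1;0.024 0.018 0.004 0.01 0 0 -1;0.024 0.018 0.004 0 0 0 -1;0.024 0.018 0.004 0 0 0 -1;0.024 0.018 0.004 0 0 0 -1;0 0 0 0 0 0.25 -1;0 0 0 0 0 0.25 -1;0 0 0 0 0 0.07 -1;0 0 0 0 0 0 -1")

```text
time_s: 10.02
tool_pos: [0.5974, 0.1097, 0.1938]
tool_rot: [178.6, -0.5, 68.6]
force: [0.8, -0.5, 0.6]
grip_width: 0.0872
```

```bash
python3 -c "
from h import *
to(.591,.1147,.15,70)"
```

```text
t 10.0167 pos [0.5974 0.1097 0.1938] rot [178.56  -0.54  68.64] F [ 0.8 -0.5  0.6] M [-0.13  0.09  0.04] q7 -32.3 w 0.0872
shift(scale) [ 0.002  -0.0089  0.0436] turn(scale) [ 0.0507 -0.0181 -0.0476]
```

Request:
servo_tool(moves="0.001 -0.005 0.015 0.03 -0.01 -0.03 -1;0.001 -0.004 0.015 0.02 -0.008 -0.018 -1;0 0 0.012 0 0 0 -1;0 0 0 0 0 0 -1;0 0 0 0 0 0 -1")

```text
time_s: 10.43
tool_pos: [0.5914, 0.1163, 0.145]
tool_rot: [-179.9, 0.1, 70.4]
force: [-0.7, 0.1, 0.8]
grip_width: 0.0871
```

```bash
python3 -c "
from h import *
to(.591,.1147,.13,70)"
```

```text
t 10.4333 pos [0.5914 0.1163 0.145 ] rot [-1.7986e+02  8.0000e-02  7.0360e+01] F [-0.7  0.1  0.8] M [-0.11  0.03  0.03] q7 -30.7 w 0.0871
shift(scale) [-0.0016  0.0002  0.015 ] turn(scale) [-0.0048  0.0027  0.0125]
```

Request:
servo_tool(moves="-0.0016 0 0.015 0 0 0 -1;0 0 0.015 0 0 0 -1;0 0 0.01 0 0 0 -1;0 0 0 0 0 0 -1;0 0 0 0 0 0 -1")

```text
time_s: 10.85
tool_pos: [0.5911, 0.1136, 0.1039]
tool_rot: [-179.9, 0.0, 70.3]
force: [0.7, -0.2, 0.5]
grip_width: 0.0872
```

```bash
python3 -c "
from h import *
to(.591,.1147,.094,70)
snap('side','s4');crop('s4',225,150,130,130,6,'c8')"
```

```text
t 10.85 pos [0.5911 0.1136 0.1039] rot [-1.7992e+02  4.0000e-02  7.0310e+01] F [ 0.7 -0.2  0.5] M [-0.16  0.07  0.03] q7 -30.1 w 0.0872
shift(scale) [ 0.001  -0.0004  0.0099] turn(scale) [-0.0028  0.0013  0.0107]
```

View pics/c8.png

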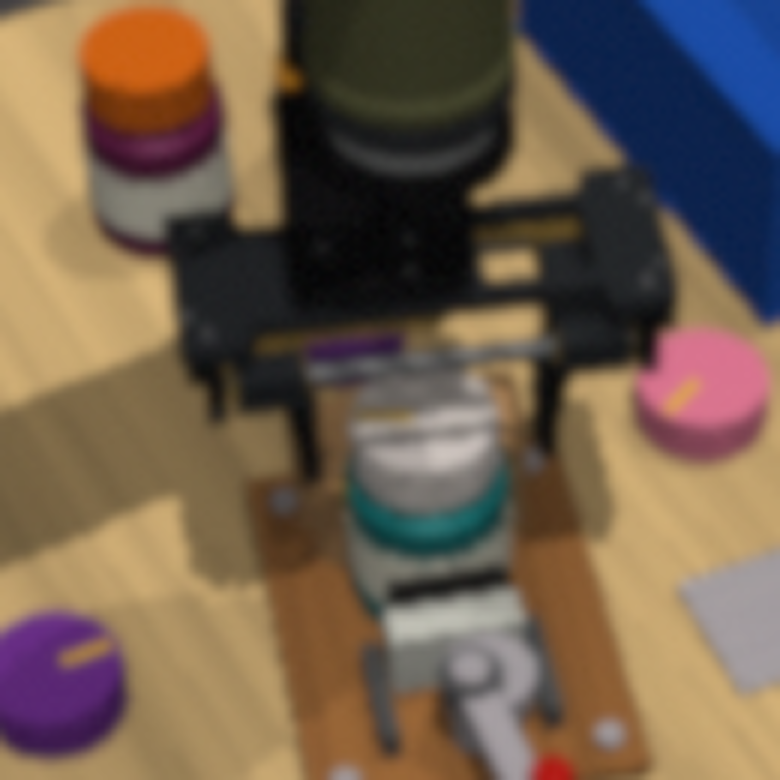

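Centred between the fingers. Lower to z 0.094 and correct.

Request:
servo_tool(moves="0.001 0 0.01 0 0 0 -1;0 0 0 0 0 0 -0.2;0 0 0 0 0 0 -0.2;0 0 0 0 0 0 -0.2")

```text
time_s: 11.23
tool_pos: [0.5929, 0.115, 0.0955]
tool_rot: [179.9, -0.1, 70.3]
force: [-0.1, 0.2, -0.1]
grip_width: 0.0743
```

```bash
python3 -c "
from h import *
to(.591,.1147,.094,70)"
```

```text
t 11.2333 pos [0.5929 0.115  0.0955] rot [ 1.799e+02 -1.000e-01  7.031e+01] F [-0.1  0.2 -0.1] M [-0.11  0.08 -0.01] q7 -30.0 w 0.0743
shift(scale) [-0.0009 -0.0018  0.0015] turn(scale) [ 0.0037 -0.0034  0.0109]
```

Request:
servo_tool(moves="-0.001 -0.002 0.001 0 0 0 -0.5;0 0 0 0 0 0 -0.5;0 0 0 0 0 0 -0.5", squeeze=5)

```text
time_s: 11.48
tool_pos: [0.5911, 0.1149, 0.0953]
tool_rot: [179.8, -0.2, 70.3]
force: [-1.4, 1.1, 0.2]
grip_width: 0.0659
```

```bash
python3 -c "
from h import *
to(.591,.1147,.094,70)"
```

```text
t 11.4833 pos [0.5911 0.1149 0.0953] rot [ 1.7982e+02 -1.5000e-01  7.0320e+01] F [-1.4  1.1  0.2] M [-0.08  0.03 -0.02] q7 -30.1 w 0.0659
shift(scale) [-0.0002 -0.0001  0.0013] turn(scale) [ 0.0062 -0.0053  0.0112]
```

Request:
servo_tool(moves="0 0 0 0 0 0 1;0 0 0 0 0 0 1;0 0 0 0 0 0 1;0 0 0 0 0 0 1", squeeze=5)

```text
time_s: 11.82
tool_pos: [0.5912, 0.1149, 0.0957]
tool_rot: [179.8, -0.2, 70.3]
force: [-0.7, -1.1, -0.2]
grip_width: 0.0603
```

```bash
python3 -c "
from h import *
to(.591,.1147,.094,70)"
```

```text
t 11.8167 pos [0.5912 0.1149 0.0957] rot [ 1.798e+02 -1.700e-01  7.032e+01] F [-0.7 -1.1 -0.2] M [-0.13  0.07  0.05] q7 -30.1 w 0.0603
shift(scale) [-0.0003 -0.0001  0.0017] turn(scale) [ 0.0071 -0.0061  0.0112]
```

Request:
servo_tool(moves="0 0 0 0 0 0 1;0 0 0 0 0 0 1;0 0 0 0 0 0 1;0 0 0 0 0 -0.15 1;0 0 0 0 0 -0.15 1;0 0 0 0 0 -0.15 1;0 0 0 0 0 0 1", squeeze=32)

```text
time_s: 12.4
tool_pos: [0.5916, 0.1149, 0.0957]
tool_rot: [179.7, -0.2, 83.6]
force: [-0.4, 0.6, -0.1]
grip_width: 0.0591
```

```bash
python3 -c "
from h import *
to(.591,.1147,.0955,70)"
```

```text
t 12.4 pos [0.5916 0.1149 0.0957] rot [ 1.7974e+02 -1.7000e-01  8.3580e+01] F [-0.4  0.6 -0.1] M [-0.    0.11 -0.19] q7 -17.3 w 0.0591
shift(scale) [-0.0002 -0.0005  0.0002] turn(scale) [ 0.0083 -0.0068  0.4739]
```

Request:
servo_tool(moves="0 0 0 0 0 -0.15 1;0 0 0 0 0 -0.15 1;0 0 0 0 0 -0.15 1;0 0 0 0 0 -0.15 1;0 0 0 0 0 -0.15 1;0 0 0 0 0 -0.15 1;0 0 0 0 0 0 1")

```text
time_s: 12.98
tool_pos: [0.592, 0.1149, 0.0957]
tool_rot: [179.6, -0.1, 109.4]
force: [-0.5, 0.6, 0.2]
grip_width: 0.0594
```

```bash
python3 -c "
from h import *
to(.591,.1147,.0955,145)
snap('side','s5');crop('s5',255,180,90,90,8,'c9')"
```

```text
t 12.9833 pos [0.592  0.1149 0.0957] rot [ 1.7964e+02 -1.4000e-01  1.0935e+02] F [-0.5  0.6  0.2] M [-0.    0.08 -0.17] q7 7.5 w 0.0594
shift(scale) [ 0.0001 -0.001   0.0002] turn(scale) [ 1.3800e-02 -9.0000e-04 -1.2444e+00]
```

View pics/c9.png

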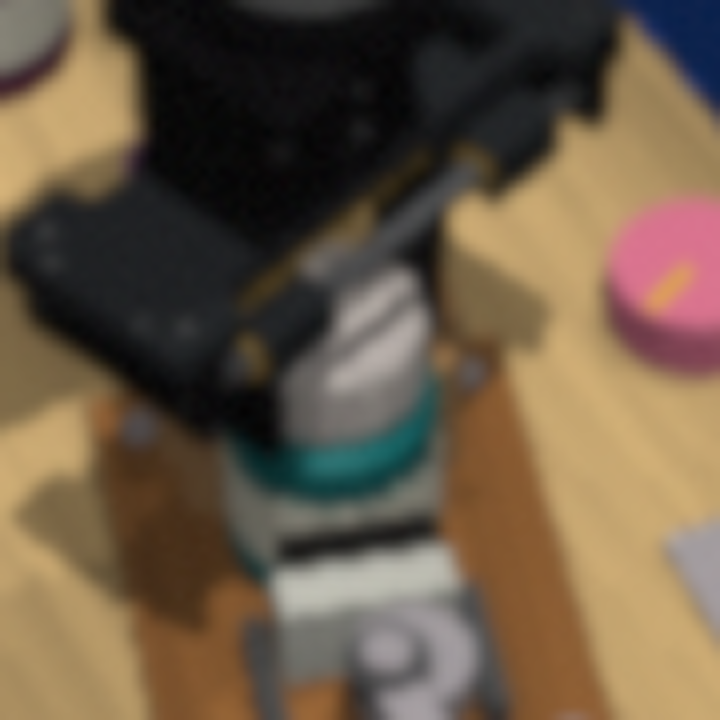

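Request:
servo_tool(moves="0 -0.0002 0 0 0 -0.15 1;0 -0.0002 0 0 0 -0.15 1;0 -0.0002 0 0 0 -0.15 1;0 0 0 0 0 -0.15 1;0 0 0 0 0 -0.15 1;0 0 0 0 0 -0.15 1;0 0 0 0 0 -0.15 1;0 0 0 0 0 -0.13 1;0 0 0 0 0 0 1")

```text
time_s: 13.78
tool_pos: [0.5924, 0.1153, 0.0957]
tool_rot: [179.5, 0.1, 142.5]
force: [-0.3, 0.4, 0.2]
grip_width: 0.0593
```

```bash
python3 -c "
from h import *
to(.591,.1147,.0955,145)"
```

```text
t 13.7833 pos [0.5924 0.1153 0.0957] rot [1.7946e+02 9.0000e-02 1.4245e+02] F [-0.3  0.4  0.2] M [-0.06  0.   -0.15] q7 39.4 w 0.0593
shift(scale) [ 0.0008 -0.0014  0.0002] turn(scale) [ 0.0189  0.0035 -0.089 ]
```

Request:
servo_tool(moves="0 0 0 0 0 -0.08 1;0 0 0 0 0 0 1;0 0 -0.002 0 0 0 1;0 0 -0.002 0 0 0 1;0 0 0 0 0 0 1")

```text
time_s: 14.2
tool_pos: [0.5925, 0.1153, 0.0996]
tool_rot: [179.5, 0.1, 143.9]
force: [0.1, -0.3, -1.0]
grip_width: 0.0593
```

```bash
python3 -c "
from h import *
to(.592,.115,.099,145)
snap('side','s6');crop('s6',255,180,90,90,8,'c10')"
```

```text
t 14.2 pos [0.5925 0.1153 0.0996] rot [1.7947e+02 1.0000e-01 1.4387e+02] F [ 0.1 -0.3 -1. ] M [-0.01  0.03 -0.  ] q7 40.8 w 0.0593
shift(scale) [ 0.0002 -0.0006  0.0006] turn(scale) [ 0.0186  0.0038 -0.0394]
```

View pics/c10.png

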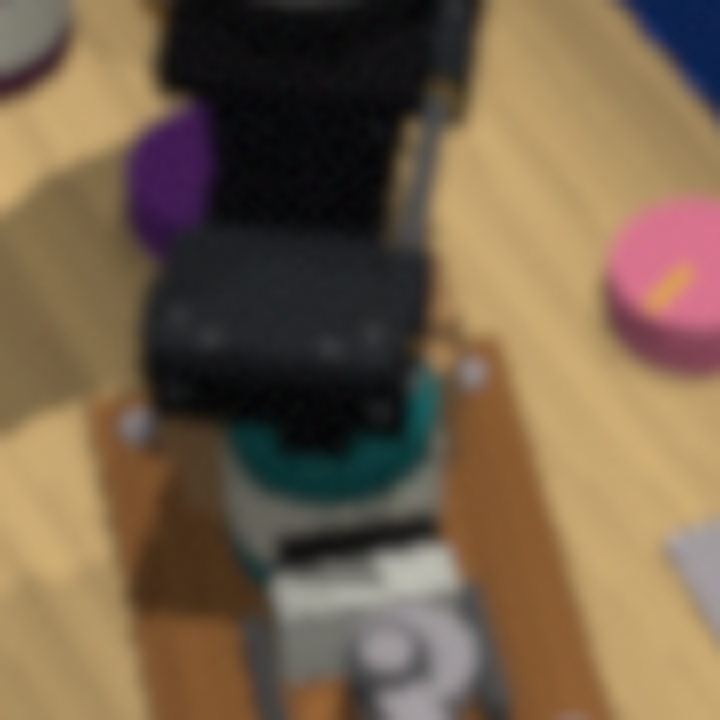

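Request:
servo_tool(moves="0 -0.0005 -0.003 0.006 0 0 1;0 0 -0.004 0.006 0 0 1;0 0 -0.005 0.006 0 0 1;0 0 -0.005 0 0 0 1;0 0 0 0 0 0 1")

```text
time_s: 14.67
tool_pos: [0.592, 0.115, 0.1186]
tool_rot: [-179.9, 0.1, 143.8]
force: [0.6, -0.1, 0.5]
grip_width: 0.0595
```

```bash
python3 -c "
from h import *
to(.592,.115,.138,144)"
```

```text
t 14.6667 pos [0.592  0.115  0.1186] rot [-1.7994e+02  1.1000e-01  1.4380e+02] F [ 0.6 -0.1  0.5] M [-0.05  0.    0.01] q7 40.3 w 0.0595
shift(scale) [-0.0001  0.     -0.0194] turn(scale) [-0.002   0.0038 -0.0069]
```

Request:
servo_tool(moves="0 0 -0.005 0 0 0 1;0 0 -0.005 0 0 0 1;0 0 -0.005 0 0 0 1;0 0 -0.004 0 0 0 1;0 0 0 0 0 0 1;0 0 0 0 0 0 1")

```text
time_s: 15.17
tool_pos: [0.5923, 0.1149, 0.1408]
tool_rot: [180.0, 0.2, 143.8]
force: [-0.1, -0.5, -1.0]
grip_width: 0.0592
```

```bash
python3 -c "
from h import *
to(.592,.115,.138,144)
snap('side','s7');crop('s7',225,150,130,130,6,'c11');snap('top','t7');crop('t7',220,170,150,120,5,'c12')
crop('s7',265,185,70,70,8,'c13')"
```

```text
t 15.1667 pos [0.5923 0.1149 0.1408] rot [1.7999e+02 1.7000e-01 1.4378e+02] F [-0.1 -0.5 -1. ] M [-0.05 -0.01  0.03] q7 40.3 w 0.0592
shift(scale) [ 0.0003 -0.0002  0.0028] turn(scale) [ 0.0002  0.006  -0.0077]
```

View pics/c11.png

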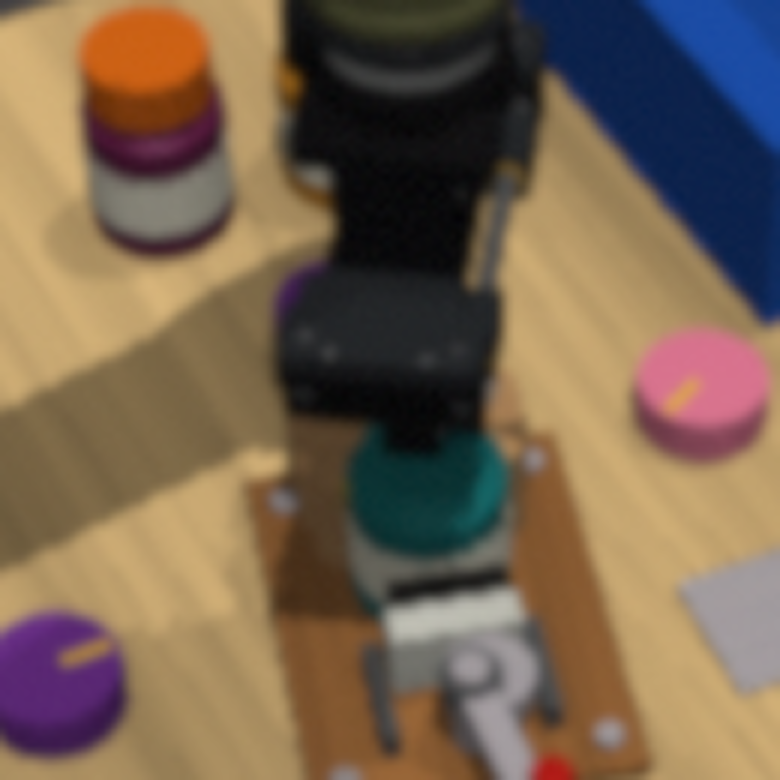

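View pics/c12.png

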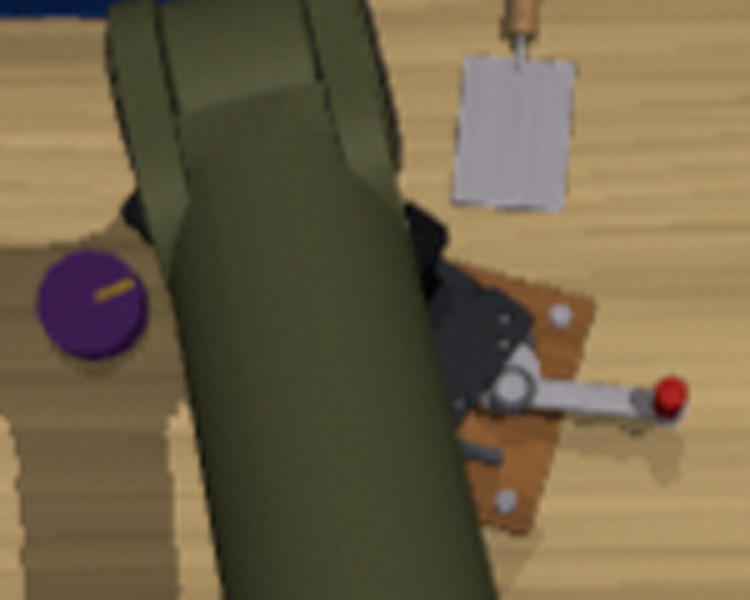

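Request:
servo_tool(moves="0 0 0 0 0 0.2 1;0 0 0 0 0 0.2 1;0 0 0 0 0 0.2 1;0 0 0 0 0 0.2 1;0 0 0 0 0 0.2 1;0 0 0 0 0 0.2 1;0 0 0 0 0 0 1;0 0 0 0 0 0 1")

```text
time_s: 15.93
tool_pos: [0.5903, 0.1144, 0.1374]
tool_rot: [-179.8, 0.1, 107.9]
force: [0.6, -0.2, -0.8]
grip_width: 0.0597
```

```bash
python3 - <<'E'
from h import *
to(.592,.115,.14,110)
snap('side','s8');crop('s8',250,165,90,90,8,'c14')
t=ld('t7');t0=ld('top0')
c=lambda u,v:(u/5+220-.4,v/5+170-.4)
a=atz(t0,*c(556,530),.095)[:2];b=atz(t,*c(671,397),.095)[:2]
o=atz(t,*c(512,388),.058)[:2]; print('pivot',o)
for P in(PV,o): print([ (np.degrees(np.arctan2(*(q-P)[::-1]))%360,np.hypot(*(q-P))) for q in(a,b)])
print('chord travel',np.degrees(2*np.arcsin(np.linalg.norm(a-b)/2/.085)))
E
```

```text
t 15.9333 pos [0.5903 0.1144 0.1374] rot [-1.7977e+02  1.1000e-01  1.0789e+02] F [ 0.6 -0.2 -0.8] M [-0.1  -0.02 -0.  ] q7 5.5 w 0.0597
shift(scale) [ 0.0001  0.0018 -0.0026] turn(scale) [-0.0081  0.0037 -0.0735]
pivot [0.56521642 0.03080023]
[(np.float64(194.40461944688332), np.float64(0.08639034463017005)), (np.float64(260.166901340868), np.float64(0.08395875874394171))]
[(np.float64(195.4226681162562), np.float64(0.08494994068162368)), (np.float64(261.48197073540166), np.float64(0.08476054834627963))]
chord travel 65.93258213716722
```

View pics/c14.png

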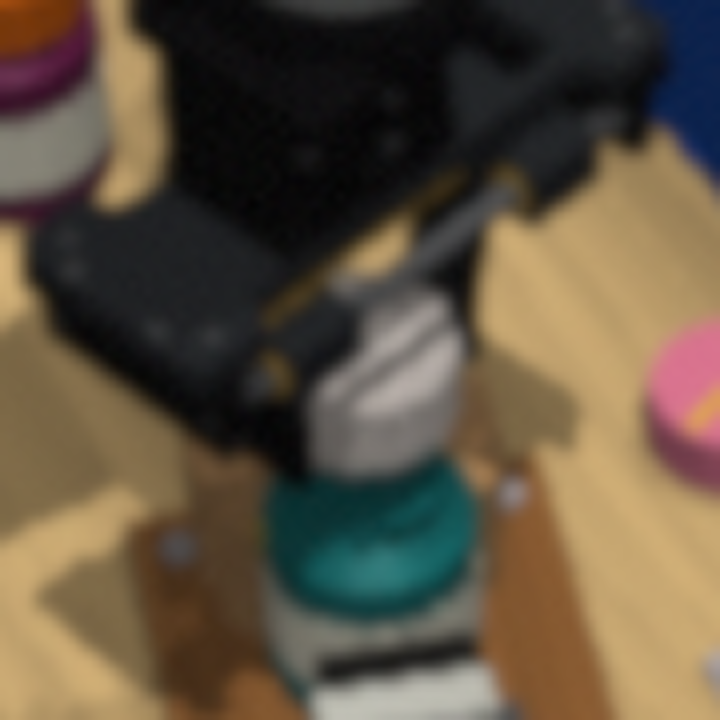

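```bash
python3 - <<'E'
from h import *
snap('top','t8')
def red(tag,box):
    d=ld(tag);im=d['img'].astype(int);u0,v0,u1,v1=box
    m=(im[...,0]>90)&(im[...,1]<60)&(im[...,2]<60); z=np.zeros(m.shape,bool);z[v0:v1,u0:u1]=m[v0:v1,u0:u1]
    P=np.array([pt(d,u,v) for v,u in zip(*np.nonzero(z)) if d['range_z'][v,u]>0]);
    vv,uu=np.nonzero(z);T=P[P[:,2]>.09]
    w=im[...,0]-(im[...,1]+im[...,2])/2; 
    print(tag,len(uu),'uv',uu.mean().round(2),vv.mean().round(2),'top pts',len(T),T.mean(0).round(4) if len(T) else '', P[:,2].min().round(3),P[:,2].max().round(3))
    return d,uu.mean(),vv.mean(),P
for tag,box in(('top0',(320,265,345,285)),('t7',(340,235,370,265)),('t8',(340,235,370,265))):
    d,u,v,P=red(tag,box);
    for z in(.095,.085):
        p=atz(d,u,v,z)[:2];print('  ',z,p.round(4),np.degrees(np.arctan2(*(p-PV)[::-1]))%360,np.hypot(*(p-PV)))
for tag,box in(('side0',(265,260,290,295)),('s3',(305,265,330,300)),('s8',(305,265,330,300))):
    d,u,v,P=red(tag,box);
    p=atz(d,u,v,.080)[:2];print('  ',p.round(4),np.degrees(np.arctan2(*(p-PV)[::-1]))%360,np.hypot(*(p-PV)))
E
```

```text
top0 30 uv 330.77 275.53 top pts 27 [0.4833 0.0087 0.0959] 0.09 0.1
   0.095 [0.4835 0.0083] 194.37931145570016 0.08620028626314578
   0.085 [0.4847 0.0082] 194.61577723293632 0.08505754497473708
t7 30 uv 353.63 248.37 top pts 26 [ 0.555 -0.052  0.096] 0.087 0.1
   0.095 [ 0.5544 -0.0526] 261.26703239463836 0.08329297237474022
   0.085 [ 0.5561 -0.0532] 262.5363784219799 0.08360076189286496
t8 30 uv 353.63 248.37 top pts 29 [ 0.5545 -0.0525  0.0953] 0.088 0.099
   0.095 [ 0.5544 -0.0526] 261.26703239463836 0.08329297237474022
   0.085 [ 0.5561 -0.0532] 262.5363784219799 0.08360076189286496
side0 81 uv 276.49 276.41 top pts 34 [0.4849 0.0055 0.0939] 0.007 0.098
   [0.485  0.0062] 196.00055559523014 0.08530830730218034
s3 84 uv 316.56 282.95 top pts 37 [ 0.5561 -0.0548  0.0938] 0.013 0.097
   [ 0.556  -0.0545] 262.5515843431741 0.08490414899498284
s8 86 uv 316.5 283.05 top pts 39 [ 0.5561 -0.0554  0.0943] 0.013 0.099
   [ 0.5557 -0.0546] 262.4021058528575 0.0850967597609222
```

```bash
python3 -c "
from h import *
to(.478,-.045,.15,108)"
```

```text
t 16.0333 pos [0.5903 0.1144 0.1375] rot [-1.7977e+02  1.1000e-01  1.0788e+02] F [-0.   0.8 -1. ] M [-0.02 -0.04 -0.02] q7 5.5 w 0.0596
shift(scale) [-0.1172 -0.1559 -0.0117] turn(scale) [-0.0079  0.0037 -0.0041]
```

Request:
servo_tool(moves="0 0 -0.006 0 0 0 1;0 0 -0.006 0 0 0 1;-0.006 -0.008 -0.001 0 0 0 1;-0.01 -0.013 -0.001 0 0 0 1;-0.01 -0.013 -0.001 0 0 0 1;-0.01 -0.013 -0.001 0 0 0 1;-0.01 -0.013 -0.001 0 0 0 1;-0.01 -0.013 -0.001 0 0 0 1;-0.01 -0.013 -0.001 0 0 0 1;-0.01 -0.013 -0.001 0 0 0 1;-0.01 -0.013 -0.001 0 0 0 1;-0.01 -0.013 -0.001 0 0 0 1;-0.01 -0.013 -0.001 0 0 0 1;-0.01 -0.013 -0.001 0 0 0 1;0 0 0 0 0 0 1;0 0 0 0 0 0 1")

```text
time_s: 17.37
tool_pos: [0.4655, -0.0655, 0.1664]
tool_rot: [-179.8, 0.1, 107.7]
force: [-0.2, 0.7, -0.1]
grip_width: 0.0593
```

```bash
python3 -c "
from h import *
to(.478,-.045,.12,82)
snap('top','t9');crop('t9',240,190,120,90,6,'c15');snap('side','s9');crop('s9',225,170,130,130,6,'c16')"
```

```text
t 17.3667 pos [ 0.4655 -0.0655  0.1664] rot [-1.7984e+02  1.1000e-01  1.0769e+02] F [-0.2  0.7 -0.1] M [ 0.01  0.01 -0.05] q7 22.1 w 0.0593
shift(scale) [0.0159 0.0182 0.0464] turn(scale) [-0.0045  0.005   0.8966]
```

View pics/c15.png

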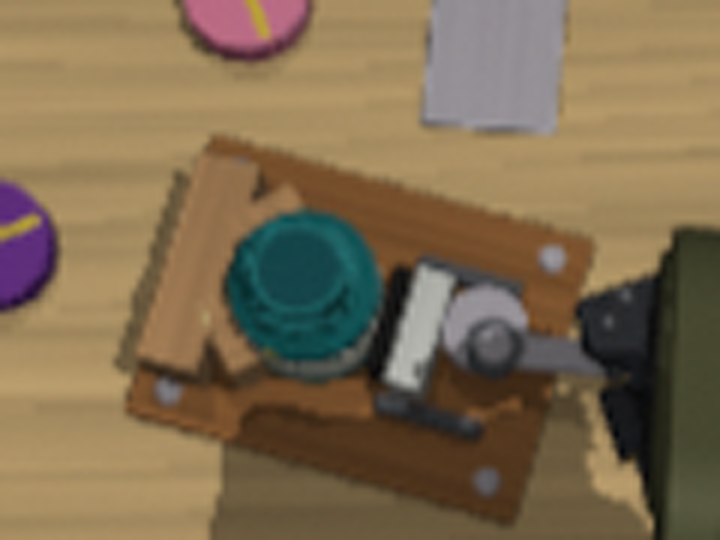

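View pics/c16.png

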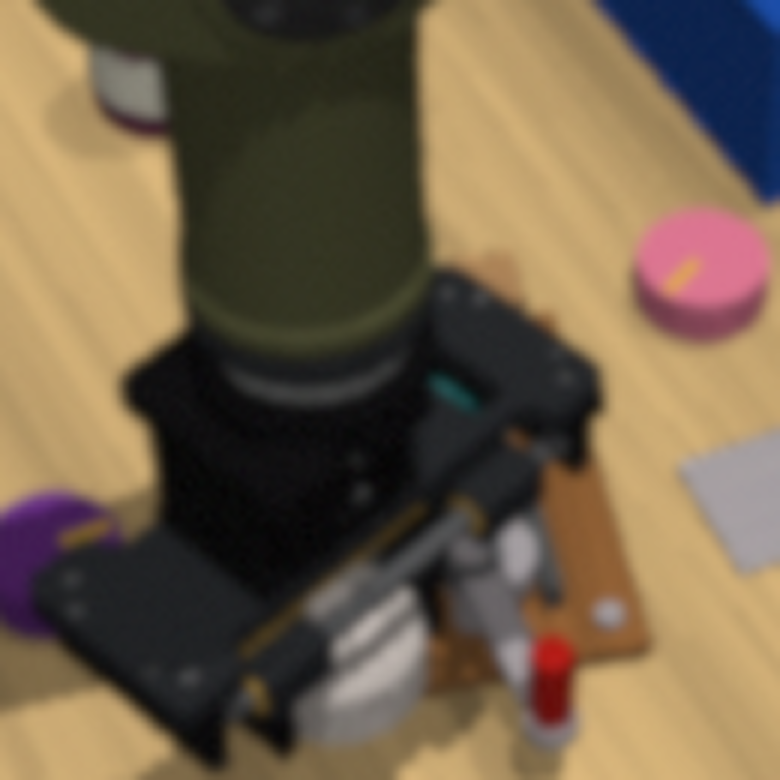

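```bash
python3 - <<'E'
from h import *
for i,t in enumerate(('top0','t3','t9')): crop(t,268,220,40,40,8,f'z{i}')
cv2.imwrite('pics/zz.png',np.hstack([cv2.imread(f'pics/z{i}.png') for i in range(3)])[:,:800*2])
im=cv2.imread('pics/zz.png');cv2.imwrite('pics/zz.png',cv2.resize(im,None,fx=.8,fy=.8))
print(atz(ld('t9'),289.6,234.6,.108))
E
```

```text
[0.59062289 0.11455704 0.108     ]
```

View pics/zz.png

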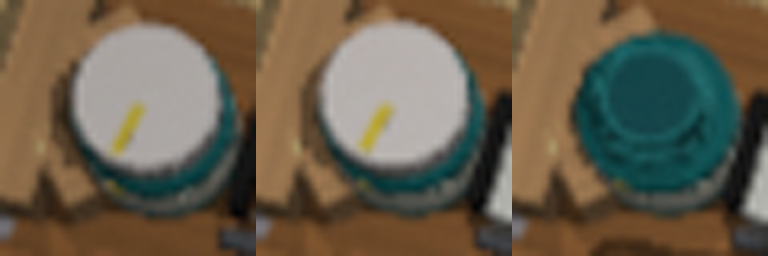

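Request:
servo_tool(moves="0 0 0 0 0 0.2 1;0 0 0 0 0 0.2 1;0 0 0 0 0 0.2 1;0 0 0 0 0 0.2 1;0 0 0 0 0 0.08 1;0 0 0 0 0 0 1;0 0 0 0 0 0 1")

```text
time_s: 18.05
tool_pos: [0.4679, -0.0593, 0.1659]
tool_rot: [-179.9, 0.1, 82.0]
force: [-0.7, 0.1, -0.4]
grip_width: 0.0591
```

```bash
python3 -c "
from h import *
to(.478,-.045,.12,82);to(.478,-.045,.087,82)"
```

```text
t 18.05 pos [ 0.4679 -0.0593  0.1659] rot [-1.7991e+02  1.1000e-01  8.1960e+01] F [-0.7  0.1 -0.4] M [-0.07  0.05  0.03] q7 -4.3 w 0.0591
shift(scale) [0.0157 0.0081 0.0458] turn(scale) [-0.0031  0.0039 -0.0014]
t 18.05 pos [ 0.4679 -0.0593  0.1659] rot [-1.7991e+02  1.1000e-01  8.1960e+01] F [-0.7  0.1 -0.4] M [-0.07  0.05  0.03] q7 -4.3 w 0.0591
shift(scale) [0.0158 0.0081 0.0788] turn(scale) [-0.0031  0.0039 -0.0014]
```

Request:
servo_tool(moves="0.008 0.004 0.01 0 0 0 1;0.008 0.004 0.015 0 0 0 1;0 0 0.015 0 0 0 1;0 0 0.015 0 0 0 1;0 0 0.014 0 0 0 1;0 0 0.01 0 0 0 1;0 0 0 0 0 0 1;0 0 0 0 0 0 1")

```text
time_s: 18.72
tool_pos: [0.4812, -0.0373, 0.0797]
tool_rot: [-180.0, -0.0, 82.8]
force: [-0.3, 0.6, 0.0]
grip_width: 0.0599
```

```bash
python3 -c "
from h import *
to(.50,-.046,.086,82)"
```

```text
t 18.7167 pos [ 0.4812 -0.0373  0.0797] rot [-1.7996e+02 -1.0000e-02  8.2810e+01] F [-0.3  0.6  0. ] M [-0.07  0.05  0.05] q7 -4.7 w 0.0599
shift(scale) [-0.0063  0.0198 -0.0063] turn(scale) [-0.0014 -0.0002  0.0283]
```

Request:
servo_tool(moves="-0.007 0.002 -0.004 0 0 0.02 1;0 0.003 0 0 0 0 1;0 0.003 0 0 0 0 1;0 0 0 0 0 0 1")

```text
time_s: 19.05
tool_pos: [0.4907, -0.046, 0.0861]
tool_rot: [179.8, -0.0, 82.2]
force: [0.1, 0.3, -0.2]
grip_width: 0.0592
```

```bash
python3 -c "
from h import *
to(.50,-.046,.084,82)
snap('side','s10');crop('s10',225,190,130,130,6,'c17')"
```

```text
t 19.05 pos [ 0.4907 -0.046   0.0861] rot [ 1.7983e+02 -4.0000e-02  8.2210e+01] F [ 0.1  0.3 -0.2] M [-0.12  0.05  0.03] q7 -4.2 w 0.0592
shift(scale) [0.0013 0.0092 0.0022] turn(scale) [ 0.0059 -0.0013  0.0073]
```

View pics/c17.png

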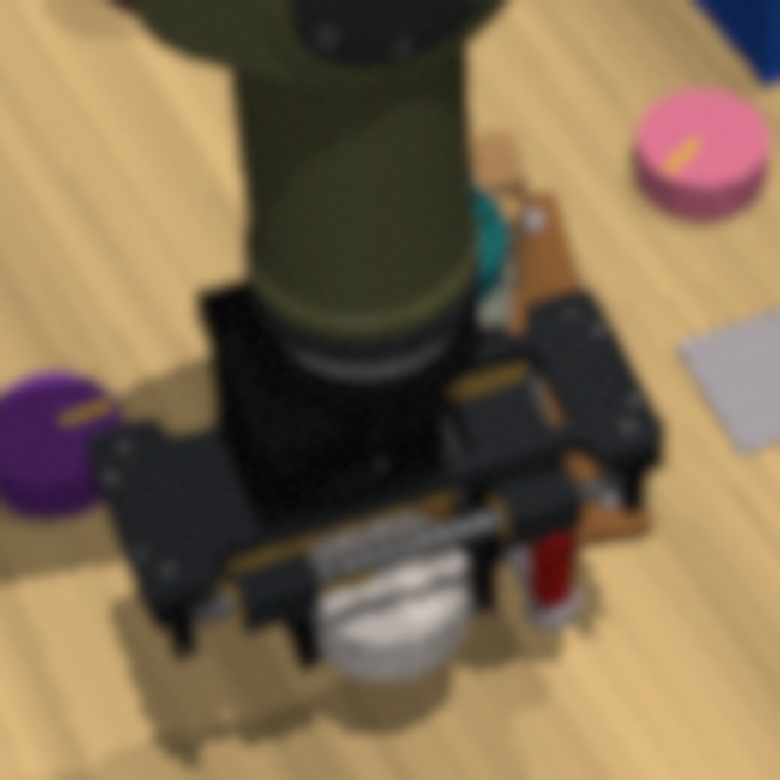

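Request:
servo_tool(moves="0.001 0.004 0 0 0 0 1;0 0.004 0 0 0 0 1;0 0 0 0 0 0 1")

```text
time_s: 19.35
tool_pos: [0.5, -0.0461, 0.0872]
tool_rot: [179.7, -0.1, 82.2]
force: [-0.9, -0.1, 0.0]
grip_width: 0.0596
```

Request:
servo_tool(moves="0 0.005 0 0 0 0 1;0 0 0 0 0 0 1")

```text
time_s: 19.52
tool_pos: [0.5058, -0.0467, 0.0874]
tool_rot: [179.7, -0.1, 82.2]
force: [-0.8, -1.1, 0.1]
grip_width: 0.0596
```

Request:
servo_tool(moves="0 0.005 0 0 0 0 1;0 0 0 0 0 0 1")

```text
time_s: 19.68
tool_pos: [0.5102, -0.0474, 0.087]
tool_rot: [179.8, -0.1, 82.2]
force: [-0.9, -0.2, -0.6]
grip_width: 0.0591
```

Request:
servo_tool(moves="0 0.003 0 0 0 0 1;0 0 0 0 0 0 1")

```text
time_s: 19.85
tool_pos: [0.5119, -0.0477, 0.0866]
tool_rot: [-179.9, -0.1, 82.2]
force: [-0.7, 0.3, -1.1]
grip_width: 0.0598
```

Request:
servo_tool(moves="0 0.004 0 0 0 0 1;0 0 0 0 0 0 1")

```text
time_s: 20.02
tool_pos: [0.5136, -0.0479, 0.0861]
tool_rot: [-179.6, -0.0, 82.2]
force: [-0.4, 0.7, -0.1]
grip_width: 0.0593
```

```bash
python3 -c "
from h import *
to(.50,-.046,.084,82)
snap('side','s11');crop('s11',225,190,130,130,6,'c18')"
```

```text
t 20.0167 pos [ 0.5136 -0.0479  0.0861] rot [-1.7959e+02 -5.0000e-02  8.2220e+01] F [-0.4  0.7 -0.1] M [-0.13  0.21 -0.01] q7 -3.4 w 0.0593
shift(scale) [ 0.0001 -0.0137  0.0022] turn(scale) [-0.0143 -0.0016  0.0078]
```

View pics/c18.png

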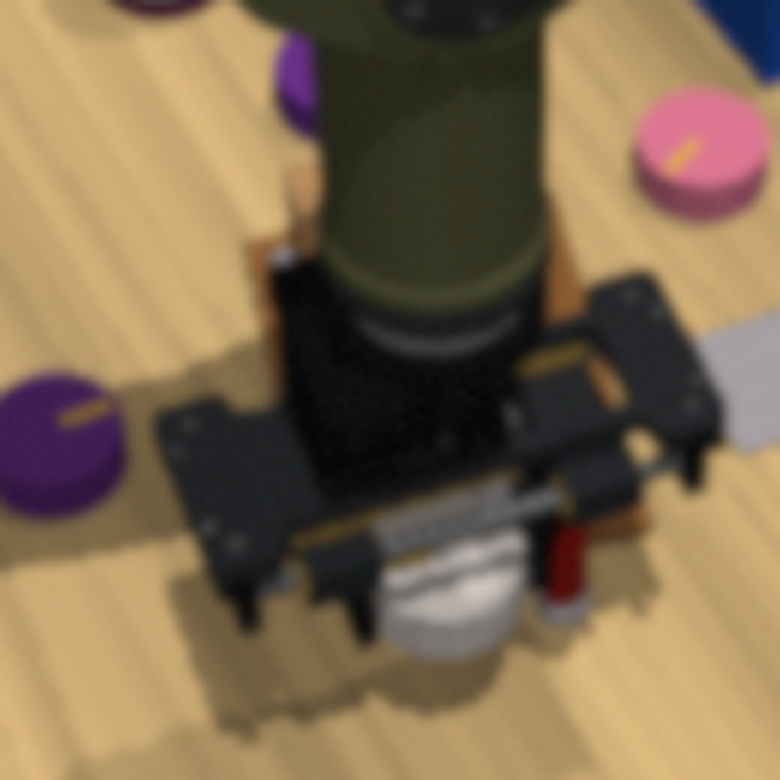

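Request:
servo_tool(moves="0 0.005 0 -0.01 0 0 1;0 0 0 0 0 0 1")

```text
time_s: 20.23
tool_pos: [0.5132, -0.0478, 0.0855]
tool_rot: [-179.2, -0.1, 82.2]
force: [0.7, -0.3, -0.7]
grip_width: 0.059
```

Request:
servo_tool(moves="0 0.006 0 -0.01 0 0 1")

```text
time_s: 20.32
tool_pos: [0.5143, -0.0481, 0.0851]
tool_rot: [-178.8, -0.0, 82.2]
force: [-27.6, 2.5, 23.4]
grip_width: 0.0594
```

```bash
cat >>h.py <<'E'
def pin(tag):
    d=ld(tag);im=d['img'].astype(int);box=(300,260,335,305)
    m=(im[...,0]>90)&(im[...,1]<60)&(im[...,2]<60); z=np.zeros(m.shape,bool);z[260:305,300:335]=m[260:305,300:335]
    vv,uu=np.nonzero(z); print(tag,len(uu),'u',uu.mean().round(2),'umin/max',uu.min(),uu.max(),'v',vv.min(),vv.max(), 'lower u',uu[vv>=vv.max()-4].mean().round(2))
E
python3 -c "
from h import *
to(.50,-.046,.084,82)
snap('side','s12');[pin(t) for t in('s3','s10','s11','s12')]"
```

```text
t 20.3167 pos [ 0.5143 -0.0481  0.0851] rot [-1.7882e+02 -5.0000e-02  8.2230e+01] F [-27.6   2.5  23.4] M [0.52 5.14 0.02] q7 -3.2 w 0.0594
shift(scale) [ 0.0001 -0.0144  0.0014] turn(scale) [-0.0413 -0.0016  0.008 ]
s3 84 u 316.56 umin/max 313 320 v 276 290 lower u 316.23
s10 24 u 318.38 umin/max 316 320 v 280 290 lower u 317.82
s11 1 u 322.0 umin/max 322 322 v 282 282 lower u 322.0
s12 1 u 322.0 umin/max 322 322 v 282 282 lower u 322.0
```

Request:
servo_tool(moves="0 0 0 0 0 0 1;0 -0.004 0 -0.01 0 0 1;0 -0.006 0 -0.01 0 0 1;0 -0.01 0 -0.01 0 0 1;0 -0.01 -0.002 0 0 0 1;0 0 -0.01 0 0 0 1;0 0 -0.015 0 0 0 1;0 0 -0.02 0 0 0 1;0 0 -0.02 0 0 0 1;0 0 -0.015 0 0 0 1;0 0 0 0 0 0 1")

```text
time_s: 21.28
tool_pos: [0.4855, -0.0441, 0.1748]
tool_rot: [179.6, -0.1, 82.2]
force: [0.4, -0.6, 0.0]
grip_width: 0.0593
```

```bash
python3 - <<'E'
from h import *
to(.591,.1147,.165,108)
snap('side','s13');crop('s13',225,170,130,130,6,'c19');snap('top','t13')
for tag,b in(('s13',(305,260,335,300)),('t13',(340,235,375,265)),('s3',(305,265,335,300))):
    d=ld(tag);im=d['img'].astype(int);m=(im[...,0]>90)&(im[...,1]<60)&(im[...,2]<60);z=np.zeros(m.shape,bool);z[b[1]:b[3],b[0]:b[2]]=m[b[1]:b[3],b[0]:b[2]]
    vv,uu=np.nonzero(z)
    if len(uu): p=atz(d,uu.mean(),vv.mean(),.08 if tag[0]=='s' else .095)[:2];print(tag,len(uu),p,np.degrees(np.arctan2(*(p-PV)[::-1]))%360)
E
```

```text
t 21.2833 pos [ 0.4855 -0.0441  0.1748] rot [ 1.7961e+02 -1.0000e-01  8.2240e+01] F [ 0.4 -0.6  0. ] M [-0.1   0.09 -0.03] q7 -5.5 w 0.0593
shift(scale) [0.1716 0.083  0.0106] turn(scale) [ 1.420e-02 -4.000e-04 -8.993e-01]
s13 91 [ 0.56070372 -0.05398664] 265.69737974604675
s3 84 [ 0.55599358 -0.05448773] 262.5515843431741
```

View pics/c19.png

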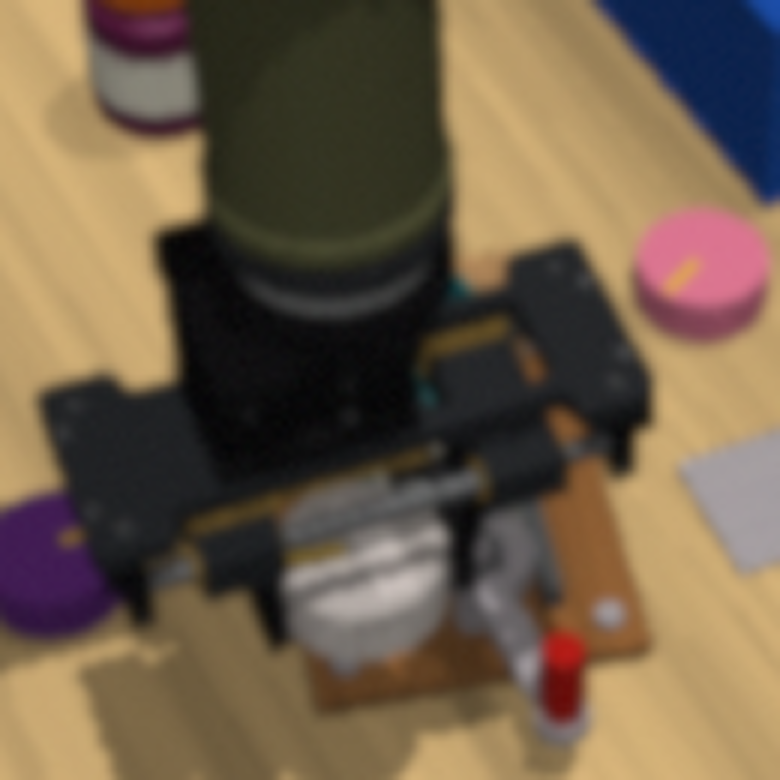

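Request:
servo_tool(moves="0.008 0.004 0 0 0 0 1;0.014 0.007 0 0 0 0 1;0.014 0.007 0 0 0 0 1;0.014 0.007 0 0 0 0 1;0.014 0.007 0 0 0 0 1;0.014 0.007 0 0 0 0 1;0.014 0.007 0 0 0 0 1;0.014 0.007 0 0 0 0 1;0.014 0.007 0 0 0 0 1;0.014 0.007 0 0 0 0 1;0.012 0.006 0 0 0 0 1;0.008 0.004 0 0 0 0 1;0 0 0 0 0 0 1;0 0 0 0 0 0 1")

```text
time_s: 22.55
tool_pos: [0.5876, 0.1229, 0.1606]
tool_rot: [-179.3, -0.1, 82.8]
force: [0.5, -0.2, -0.7]
grip_width: 0.0591
```

```bash
python3 -c "
from h import *
to(.5912,.1149,.139,82)"
```

```text
t 22.55 pos [0.5876 0.1229 0.1606] rot [-1.7933e+02 -8.0000e-02  8.2800e+01] F [ 0.5 -0.2 -0.7] M [-0.12  0.05  0.  ] q7 -20.3 w 0.0591
shift(scale) [-0.0075  0.0048  0.0215] turn(scale) [-0.0233 -0.0025  0.0278]
```

Request:
servo_tool(moves="-0.004 0.003 0 -0.012 0 0 1;-0.003 0.002 0.005 -0.01 0 0 1;0 0 0.006 0 0 0 1;0 0 0.004 0 0 0 1;0 0 0 0 0 0 1;0 0 0 0 0 0 1")

```text
time_s: 23.05
tool_pos: [0.5908, 0.1104, 0.1434]
tool_rot: [-179.9, 0.1, 82.5]
force: [0.4, 0.1, -0.2]
grip_width: 0.0594
```

```bash
python3 -c "
from h import *
to(.5912,.1149,.139,82)"
```

```text
t 23.05 pos [0.5908 0.1104 0.1434] rot [-1.7994e+02  6.0000e-02  8.2510e+01] F [ 0.4  0.1 -0.2] M [-0.1   0.05  0.02] q7 -19.6 w 0.0594
shift(scale) [ 0.0045 -0.0002  0.0044] turn(scale) [-0.0019  0.002   0.0178]
```

Request:
servo_tool(moves="0.0045 0 0.004 0 0 0 1;0 0 0 0 0 0 1;0 0 0 0 0 0 1;0 0 0 0 0 0 1")

```text
time_s: 23.38
tool_pos: [0.5913, 0.1149, 0.1392]
tool_rot: [-180.0, 0.0, 82.5]
force: [-0.1, -0.1, 0.3]
grip_width: 0.0593
```

```bash
python3 -c "
from h import *
snap('side','s14');crop('s14',225,150,130,130,6,'c20')
to(.5912,.1149,.139,82)"
```

```text
t 23.4333 pos [0.5914 0.1149 0.1392] rot [-1.7996e+02  5.0000e-02  8.2460e+01] F [-0.5 -0.8 -0. ] M [-0.11  0.06 -0.03] q7 -20.0 w 0.0594
shift(scale) [ 0.     -0.0002  0.0002] turn(scale) [-0.0015  0.0016  0.0161]
```

View pics/c20.png

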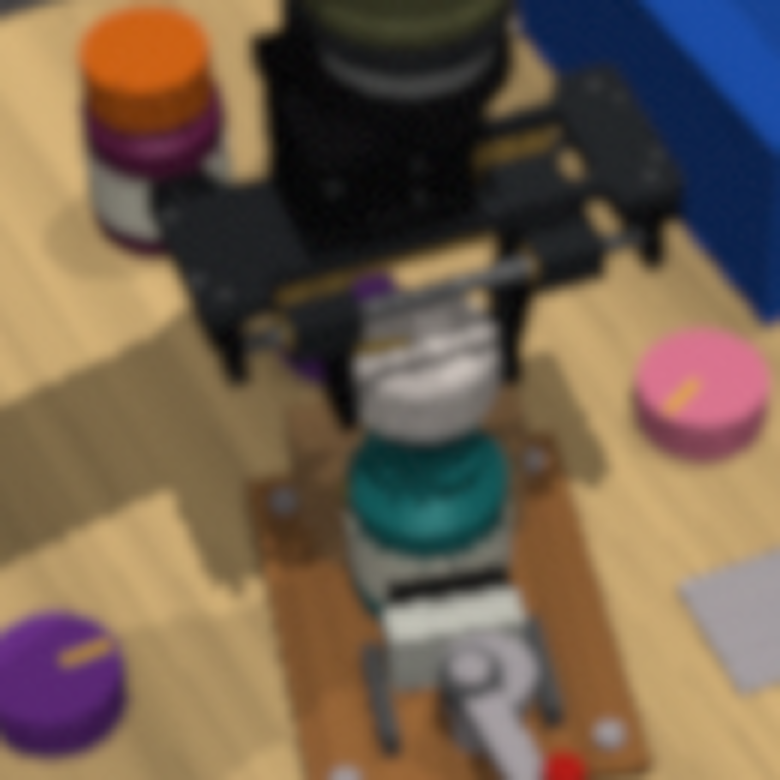

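```bash
python3 -c "
from h import *
d=ld('s14');c=lambda q:((q[0]-225)*6,(q[1]-150)*6)
a=np.linspace(0,2*np.pi,72)
for z in(.1305,.1555):
  P=np.array([c(proj(d,[.5913+.03*np.cos(t),.1149+.03*np.sin(t),z])) for t in a]);print(z,P.min(0).round(),P.max(0).round())
print(env.sign_off())"
```

```text
0.1305 [344. 332.] [495. 442.]
0.1555 [341. 288.] [494. 398.]
the job is handed in; nothing more can be done
None
```

The jar is open. I handed the job in at 23.4 s with the arm holding the white cap level and centred, about 22 mm above the mouth of the clamped teal jar.

**What I did:**
- I gripped the red lever pin and swung it closed.
- I gripped the cap at 32 N and turned it counter-clockwise about 73.5° (1.28 rad). It lifted straight up with almost no force.

**What went wrong:**
- **Lever stopped short:** My last shove against the stop was too hard. The wrist force reached about 59 N plus about 27 N upward (under the 120 N limit), the fingers were forced open, and the lever sprang back.
- **Out of order:** I noticed only after the cap was off that the lever was about 3° short (roughly 1.39 of 1.45 rad). The cap was therefore unscrewed with the jar clamped but the lever not fully home.
- **How I mended it:** With the cap still in the gripper, I pushed the pin with the back of a finger until it would not move further, at about 28 N sideways plus 23 N upward. I then brought the cap back over the jar.

**Last checks:**
- **Lever:** The side camera put the lever at 265.7°, about 70° from its start, which fits it being at the stop. The top camera could not see the pin at that moment.
- **Jar:** It stands upright in the V, and its yellow mark had not shifted, to about 2°. I checked the mark before the second lever push and not after it.
- **Cap:** The bottom edge of the cap in the picture matched its expected height and centre. The outside force was near zero and the opening was 59 mm.
- **Other items:** Those I could see in the close-up views had not moved. I did not check the brush pot, tape roll or sanding block again.

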